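# Stand up the tipped ink bottle and rack it by its ring or cross tag

### The job

An ink bottle has tipped over on the turntable: lift it off and stand it upright on the folded newspaper, so that any drips are caught there, and let go of it. Then pick it up again and set it, standing, in the empty pocket of the rack whose label bears the same mark as the bottle's tag: the ring is for good ink, the cross for ink to be thrown out. Do not drop it or let it topple, and leave the other bottles (the one in the draining tray and the two already racked) and the blue paperweight where they are.

Things in the scene. Friction and masses are not known exactly. Their poses are not given: they have to be found in the camera images.
- bottle_ring_mid (a point): Ink bottle with a white ring, 34 mm, on both broad faces. Black bottle: flat body 44 (own x) x 56 (own y) x 98 mm tall (own z), shoulder 34 x 46 to 106 mm, blue round cap 28 mm across from 110 to 138 mm; 0.13-0.26 kg. Starts lying with own x up, on the turntable or the tray's bars. Point: its centre, 69 mm above the base, 22 mm up when lying. Own z: base to cap.
- bottle_cross_mid (a point): Ink bottle with a white diagonal cross, 35 mm, on both broad faces. Black bottle: flat body 44 (own x) x 56 (own y) x 98 mm tall (own z), shoulder 34 x 46 to 106 mm, blue round cap 28 mm across from 110 to 138 mm; 0.13-0.26 kg. Starts lying with own x up, on the turntable or the tray's bars. Point: its centre, 69 mm above the base, 22 mm up when lying. Own z: base to cap.
- turntable_top (a point): Round wooden turntable, 260 mm in diameter, top 26 mm above the table. This point is the centre of its top. The disc (0.6 kg) spins freely about it at the lightest push. The bottle with its centre within 60 mm of this point is the one to sort.
- newspaper_top (a point): Folded newspaper lying flat and fixed, 270 mm (own x) by 180 mm (own y), 3 mm thick. This point is the centre of its top face.
- rack_ring_pocket (a point): Wooden, white ring on the black sloped label of its far (+x) side: good-ink rack. Two pockets side by side along its own y, each 70 (y) x 58 mm (x), walls 5 mm thick, tops 50 mm above the table; the -y pocket (75 mm away) holds a standing bottle. A bottle goes in with its width along the rack's y. Point: floor centre of the empty pocket, 5 mm above the table.
- rack_cross_pocket (a point): Grey plastic, white cross on the black sloped label of its far (+x) side: throw-out rack. Two pockets side by side along its own y, each 70 (y) x 58 mm (x), walls 5 mm thick, tops 50 mm above the table; the -y pocket (75 mm away) holds a standing bottle. A bottle goes in with its width along the rack's y. Point: floor centre of the empty pocket, 5 mm above the table.
- racked_ring_mid (a point): Bottle of the same kind with a ring tag, already standing in the ring rack; leave it. This point is its centre, 69 mm above its base.
- racked_cross_mid (a point): Bottle of the same kind with a cross tag, already standing in the cross rack; leave it. This point is its centre, 69 mm above its base.
- paperweight_mid (a point): Blue bar paperweight, 200 mm (own y) x 22 x 13 mm with a small steel knob, on the sheet of paper; leave it. This point is its centre.
- drain_tray: White draining tray 200 x 200 mm, rim 34 mm high, steel bars inside at 26 mm above the table, on which the other bottle lies. Origin: centre of its underside.
There are look-alikes about, which are no part of the job. Leave any purple look-alike of the part that bears rack_ring_pocket alone.

How it is judged (in metres and radians):
On the way:
1. the bottle from the turntable stands upright on the newspaper, released and at rest (horizontal distance between each of bottle_ring_mid, bottle_cross_mid and turntable_top above 0.14 m and ((angle between bottle_ring_mid's own z axis and vertical below 0.1 rad and x of bottle_ring_mid in the frame of newspaper_top between -0.115 and 0.115 m and y of bottle_ring_mid in the frame of newspaper_top between -0.075 and 0.075 m and z of bottle_ring_mid in the frame of newspaper_top between 0.063 and 0.075 m and contact force between the fingers and bottle_ring below 0.1 N and linear speed of bottle_ring below 0.02 m/s) or (angle between bottle_cross_mid's own z axis and vertical below 0.1 rad and x of bottle_cross_mid in the frame of newspaper_top between -0.115 and 0.115 m and y of bottle_cross_mid in the frame of newspaper_top between -0.075 and 0.075 m and z of bottle_cross_mid in the frame of newspaper_top between 0.063 and 0.075 m and contact force between the fingers and bottle_cross below 0.1 N and linear speed of bottle_cross below 0.02 m/s))), for 0.2 s.
At the end, for the whole second after the job is handed in: The bottle from the turntable stands in the empty pocket of the rack with its own mark, within 6 degrees of upright, its base on the pocket's floor (within 6 mm) and its centre within 13 mm of the pocket's in x and y, released and at rest; the bottle in the draining tray has moved less than 20 mm (horizontal distance between each of bottle_ring_mid, bottle_cross_mid and turntable_top above 0.14 m and ((angle between bottle_ring_mid's own z axis and vertical below 0.1 rad and x of bottle_ring_mid in the frame of rack_ring_pocket between -0.013 and 0.013 m and y of bottle_ring_mid in the frame of rack_ring_pocket between -0.013 and 0.013 m and z of bottle_ring_mid in the frame of rack_ring_pocket between 0.063 and 0.075 m and contact force between the fingers and bottle_ring below 0.1 N and linear speed of bottle_ring below 0.02 m/s and distance of bottle_cross_mid from where it was at the start of the episode below 0.02 m) or (angle between bottle_cross_mid's own z axis and vertical below 0.1 rad and x of bottle_cross_mid in the frame of rack_cross_pocket between -0.013 and 0.013 m and y of bottle_cross_mid in the frame of rack_cross_pocket between -0.013 and 0.013 m and z of bottle_cross_mid in the frame of rack_cross_pocket between 0.063 and 0.075 m and contact force between the fingers and bottle_cross below 0.1 N and linear speed of bottle_cross below 0.02 m/s and distance of bottle_ring_mid from where it was at the start of the episode below 0.02 m))); the robot touches nothing.
It fails at once if a bottle is dropped or topples (moves faster than 0.5 m/s out of the fingers) ((contact force between the fingers and bottle_ring below 0.1 N and linear speed of bottle_ring above 0.5 m/s) or (contact force between the fingers and bottle_cross below 0.1 N and linear speed of bottle_cross above 0.5 m/s)).
It fails at once if a bottle already racked is moved by more than 25 mm (distance of any of racked_ring_mid, racked_cross_mid from where it was at the start of the episode above 0.025 m).
It fails at once if the paperweight is moved by more than 25 mm (distance of paperweight_mid from where it was at the start of the episode above 0.025 m).
It also fails if it takes over 61 s, if anything falls off the work surface, if the arm or the gripper's body presses on something with over 40 N, if the wrist force passes 120 N, or if a joint passes its speed limit or range.

### The arm

A 7-joint arm with a two-finger parallel gripper is mounted at the origin on the work surface. World frame = base frame: x ahead of the robot, y to its left, z up, the work surface at z = 0. Lengths are in m, angles in degrees, forces in N, time in s.
With the tool pointing down it reaches from about 0.4 to 0.85 m from the base axis. Payload 10.4 kg.
Tool frame: the origin (TCP) lies on the centre line of the jaws, within the pads' length; the fingertips stand 17 mm ahead of it and the grasp point (between the pads) lies 2 mm behind it; z points along the fingers, y is the direction in which the jaws open and shut (so a half turn about z gives the same grasp; the last joint's range is limited). The gripper opens to 87 mm and grips with 3 to 60 N. Pads are 19 mm wide; open, the fingers measure 117 mm over their backs; the gripper's body (75 mm by 190 mm) begins 51 mm behind the grasp point.
Start: joints at [-75.493, 19.034, -3.707, 83.658, 1.238, 77.344, -5.071], TCP at [0.17, 0.601, 0.24] pointing down, gripper open.
Joint ranges: [-148.97, 148.97], [-28.65, 121.19], [-84.17, 76.75], [9.2, 138.47], [-72.65, 252.65], [3.7, 117.97], [-149.18, 149.18]. Speed limits (degrees/s): [127.2, 127.2, 159.86, 159.86, 180, 180, 180].

### API

Orientations are given as a 3x3 rotation matrix whose columns are the frame's x, y, z axes.
In Python, from plant import telemetry, read_camera, camera_info, env, masks_of, mark_of gives the robot as it stands.
- The arm moves only by the tool apply_moves, never from a script. Its argument "motion" is a list of rows, each a list of 5 numbers: the shift along the tool's x, y, z in m, then the turn about the tool's z in degrees, then the gripper's target within -1 to 1 (fully open at 1, half-way at 0, shut at -1). A call has 1 to 20 rows; each row shifts and turns the commanded pose from where the row before left it, along the tool's axes as they then stand; what a row does not reach is not made up. A row lasts 1/8 s, in which the tool goes at most 62.5 mm and 10.7 degrees, less where a joint would pass 70% of its speed; a pose out of reach is approached as far as the arm can. A call with a gripper value outside its range is refused whole. The fingers move at their own pace and stop on an object; the grip force is fixed at half the most. Time passes only in rows, so rows that do not move let the fingers close. It gives the time, the measured TCP pose, the force and the opening at its end, in the units of the state.
- telemetry.sense(): the state, without advancing time (a new reading comes with each control period).
- read_camera(name): name is "scene" or "top" or "wrist"; returns (picture, depth): 400x640x3 uint8, red, green, blue; 400x640 float32, m along the optical axis (not along the pixel's ray), 0 where there is no reading.
- camera_info(name): a dict with "vfov" (degrees; the focal length in pixels is half the picture's height over the tangent of half this angle, whatever the lens; pixels are square), "cx", "cy" (the principal point, pixels), "xyz" and "rotation" of the camera in the world; the wrist camera has in their place "hand_eye" (4x4, takes a point from camera to tool coordinates, whose origin is the TCP and whose axes are the flange's). Camera axes: x right, y up, looking along -z (the intrinsics and any distortion apply to the point x, -y, -z); pixel columns grow to the right and rows downward; lengths in m; the calibration is good to about 2 mm. A picture is of the moment at which its call begins: read the wrist's pose just before it. camera_info takes no time and is no camera call.
- env.job_done(): hands the job in, once; it reports no verdict.
Trained networks look in the newest picture that a camera, given by its name, has taken for a name from the list of things; names that differ only in an ending like _2 or _b are one class to them, and where a whole thing is asked for, a point or a joint stands for the part that bears it (a point fixed in the world has none). Each returns a list of dicts, best first, with "confidence" (0 to 1); they miss things now and then, are a little off and sometimes report something else, mostly with a low value. They report only what shows in the picture. A call takes as long as a camera call. They do not tell look-alikes from the thing itself.
- masks_of(query, camera): "region" (400x640 bool, what is visible of it) and "box" ([left, top, right, bottom] in pixels, round what is visible of it).
- mark_of(query, camera): "position" ([column, row] in pixels: a listed point, or the origin of a listed thing).
The state is a dict: "clock": time; "qpos": joint angles; "dq": joint speeds; "joint_efforts": joint torques, N m; "eef_pos": TCP position; "orientation": TCP orientation; "ft_force": force on the tool from outside, world axes, zero at the start; "torque": the same for the moment, N m; "finger_gap": opening from 0.0 (shut) to 1.0 (fully open).
Only numpy, scipy, OpenCV 4.12 (cv2) and the standard library are available. Lean on these libraries where they do the work, as an engineer would, in place of code of your own. Each camera call takes 0.05 s, during which the arm holds its last target.

## Working session

There is one attempt and no reset: what is moved stays moved. The work goes in short steps, Python scripts to look and compute and a tool call to move; the robot and the scene stay as the last step left them, time stands still between calls to the robot, and variables do not carry over. Pictures are saved under pics/ and viewed, and the job is handed in when it is done.

Besides the shell and the picture viewer there is one more tool, called after ">>>" as name(argument=value, ...), one argument or row to a line, values as JSON. apply_moves: Moves the arm, as the interface text tells. Its arguments: {"type":"object","properties":{"motion":{"type":"array"}},"required":["motion"]}

```bash
ls; mkdir -p pics; cat > h.py <<'E'
import numpy as np, cv2
from plant import telemetry, read_camera, camera_info, env, masks_of, mark_of
def snap(c,name):
    s=telemetry.sense(); p,d=read_camera(c); cv2.imwrite(f'pics/{name}.png',p[:,:,::-1]); np.savez(f'pics/{name}.npz',p=p,d=d,pos=s['eef_pos'],R=s['orientation']); return p,d,s
E
python3 - <<'E'
from h import *
for c in ['scene','top','wrist']:
    snap(c,c+'0'); print(c,camera_info(c))
print(telemetry.sense())
E
```

```text
pics
scene {'vfov': 51.96208144537928, 'cx': 322.68685298750984, 'cy': 203.16294506208732, 'xyz': array([ 1.37589763, -0.32115414,  0.66020953]), 'rotation': array([[ 0.22004326, -0.58793201,  0.77840665],
       [ 0.97530622,  0.11710236, -0.18725602],
       [ 0.01894055,  0.80038927,  0.59918133]])}
top {'vfov': 56.19011505483019, 'cx': 317.83004964518483, 'cy': 215.22015668646054, 'xyz': array([ 0.50111486, -0.14003516,  1.0064586 ]), 'rotation': array([[-0.00800109,  0.99158578, -0.12920383],
       [-0.99964174, -0.01123172, -0.0242949 ],
       [-0.02554166,  0.12896316,  0.9913204 ]])}
wrist {'vfov': 68.24737930849052, 'cx': 319.7187861725635, 'cy': 197.02618149306858, 'hand_eye': array([[ 7.07815432e-05,  9.64944944e-01,  2.62452375e-01,
         7.17011149e-02],
       [ 9.99999689e-01, -2.74605843e-04,  7.39936144e-04,
        -8.27464049e-04],
       [ 7.86068597e-04,  2.62452241e-01, -9.64944663e-01,
        -1.45540979e-01],
       [ 0.00000000e+00,  0.00000000e+00,  0.00000000e+00,
         1.00000000e+00]])}
{'clock': 0.15, 'qpos': array([-75.49263793,  19.06284425,  -3.70799187,  83.69374787,
         1.23841994,  77.34249783,  -5.07254301]), 'dq': array([ 0.04726281, -0.05054065,  0.07792115, -0.20239082,  0.01649549,
       -0.04134623,  0.02731243]), 'joint_efforts': array([-1.50219530e-04, -6.23632193e+01,  2.38366780e-02, -3.90139675e+01,
       -6.15175464e-02,  3.71787243e-02,  7.38977451e-05]), 'eef_pos': array([0.17012107, 0.60112924, 0.23895563]), 'orientation': array([[-9.62208118e-01,  2.72315046e-01, -2.30953765e-04],
       [ 2.72315139e-01,  9.62207592e-01, -1.00734086e-03],
       [-5.20886077e-05, -1.03216376e-03, -9.99999466e-01]]), 'ft_force': array([-0.10642396,  0.48853077,  0.78525029]), 'torque': array([ 0.0200279 , -0.00824451,  0.0231639 ]), 'finger_gap': 0.9980131441115927}
```

View pics/scene0.png

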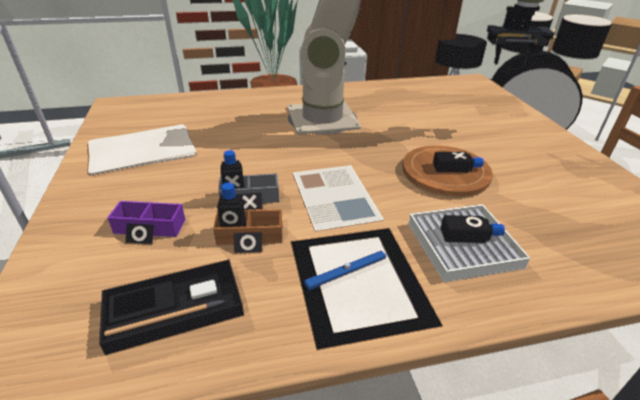

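View pics/top0.png

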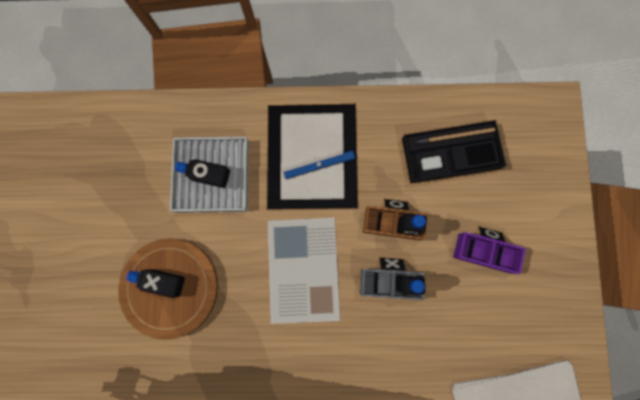

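View pics/wrist0.png

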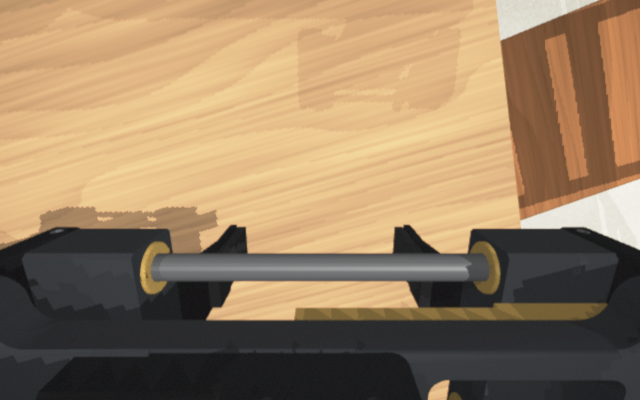

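The tipped bottle on the turntable (top image, around 154,282) has the cross. The ring bottle is in the tray (205,173). The target is the grey rack's left (+y) pocket, near (377,282). Next I'll measure poses.

```bash
cat >> h.py <<'E'
def ci(c,pos=None,R=None):
    i=camera_info(c); f=200/np.tan(np.radians(i['vfov']/2))
    if 'xyz' in i: return f,i['cx'],i['cy'],i['xyz'],i['rotation']
    H=np.array(i['hand_eye']); return f,i['cx'],i['cy'],pos+R@H[:3,3],R@H[:3,:3]
def cloud(c,d,pos=None,R=None):
    f,cx,cy,t,Rc=ci(c,pos,R); v,u=np.mgrid[0:400,0:640]
    P=np.stack([(u-cx)/f*d,-(v-cy)/f*d,-d],-1); return P@Rc.T+t
def onplane(c,uv,z,pos=None,R=None):
    f,cx,cy,t,Rc=ci(c,pos,R); r=Rc@np.array([(uv[0]-cx)/f,-(uv[1]-cy)/f,-1]); return t+r*(z-t[2])/r[2]
E
python3 - <<'E'
from h import *
np.set_printoptions(precision=4,suppress=True)
p,d,_=snap('top','top1'); W=cloud('top',d)
zs={'bottle_cross_mid':.048,'bottle_ring_mid':.048,'turntable_top':.026,'newspaper_top':.003,'rack_ring_pocket':.005,'rack_cross_pocket':.005,'racked_cross_mid':.074,'paperweight_mid':.012}
for q in zs:
    for r in mark_of(q,'top')[:2]: print(q,r['confidence'],r['position'],onplane('top',r['position'],zs[q]))
    for r in masks_of(q,'top')[:2]:
        m=r['region']; P=W[m&(d>0)]; z=P[:,2]
        rect=cv2.minAreaRect(P[:,:2].astype(np.float32)); print('   mask',r['confidence'],r['box'],'zmed',np.median(z),'z95',np.percentile(z,95),rect)
def sh(x0,x1,y0,y1,n):
    cv2.imwrite(f'pics/{n}.png',cv2.resize(p[y0:y1,x0:x1,::-1],None,fx=5,fy=5,interpolation=cv2.INTER_CUBIC))
sh(100,230,225,345,'z_tt'); sh(340,470,180,300,'z_rk')
E
```

```text
bottle_cross_mid 0.78 [150.1, 281.3] [0.4609 0.3129 0.048 ]
   mask 0.67 [125.7, 271.6, 183.8, 297.0] zmed 0.06966823574019443 z95 0.07334868907176234 ((0.46069830656051636, 0.3001602292060852), (0.1363900899887085, 0.05552709475159645), 77.04859161376953)
bottle_ring_mid 0.92 [205.9, 170.5] [0.7485 0.1783 0.048 ]
bottle_ring_mid 0.5 [304.7, 268.1] [ 0.4912 -0.0822  0.048 ]
   mask 0.79 [175.2, 159.3, 230.9, 188.8] zmed 0.06972177787779799 z95 0.07348641711214154 ((0.7501708269119263, 0.18721319735050201), (0.13758713006973267, 0.06922667473554611), 75.41777801513672)
   mask 0.75 [358.5, 256.5, 421.7, 299.9] zmed 0.012009960382486695 z95 0.05227383801108909 ((0.46267998218536377, -0.3030194938182831), (0.1592390090227127, 0.10761938244104385), 87.79544067382812)
turntable_top 0.59 [166.0, 292.0] [0.4322 0.2801 0.026 ]
   mask 0.65 [120.3, 241.3, 215.1, 342.4] zmed 0.027285117572064643 z95 0.03023984380349768 ((0.442635715007782, 0.2765415906906128), (0.2543083429336548, 0.25605684518814087), 73.1596908569336)
newspaper_top 0.65 [304.4, 270.2] [ 0.4852 -0.0786  0.003 ]
   mask 0.93 [
[... 800 characters left out ...]
.4, 422.9, 300.1] zmed 0.014476614031764812 z95 0.052192898299290726 ((0.46522003412246704, -0.30313166975975037), (0.15551353991031647, 0.09934498369693756), 85.6996841430664)
racked_cross_mid 0.65 [413.5, 281.7] [ 0.4565 -0.3492  0.074 ]
   mask 0.6 [393.2, 275.3, 425.8, 295.0] zmed 0.10895314926390814 z95 0.14479919681801978 ((0.4466058611869812, -0.3404333293437958), (0.05453289672732353, 0.049608029425144196), 88.54656982421875)
paperweight_mid 0.71 [318.9, 166.8] [ 0.7637 -0.1196  0.012 ]
   mask 0.57 [281.6, 149.8, 353.3, 179.0] zmed 0.013399264830593949 z95 0.01718573829804024 ((0.7708778381347656, -0.11642791330814362), (0.026537122204899788, 0.20014868676662445), 16.49913215637207)
```

```bash
python3 - <<'E'
from h import *
np.set_printoptions(precision=4,suppress=True)
a=np.load('pics/top1.npz'); p=a['p'].astype(int); d=a['d']; W=cloud('top',d)
r=(W[...,0]>.38)&(W[...,0]<.56)&(W[...,1]>.15)&(W[...,1]<.42)
blue=(p[...,2]>p[...,0]+40)&r&(W[...,2]>.035)
black=(p.max(-1)<90)&r&(W[...,2]>.06)
top=r&(W[...,2]>.064)
for n,m in [('blue',blue),('top',top)]:
    P=W[m]; print(n,m.sum(),np.median(P,0),P.min(0),P.max(0),cv2.minAreaRect(P[:,:2].astype(np.float32)))
# racks: points z in .045-.055
for n,yc in [('cross',(.38,.53,-.40,-.2)),('ring',(.55,.70,-.42,-.22))]:
    m=(W[...,0]>yc[0])&(W[...,0]<yc[1])&(W[...,1]>yc[2])&(W[...,1]<yc[3])
    rim=m&(abs(W[...,2]-.05)<.006); P=W[rim]; print(n,'rim',rim.sum(),cv2.minAreaRect(P[:,:2].astype(np.float32)))
    cap=m&(W[...,2]>.135); P=W[cap]; print(' cap',P.mean(0),P[:,2].max())
E
```

```text
blue 105 [0.4748 0.3524 0.0605] [0.4597 0.3385 0.0519] [0.4849 0.3666 0.0649] ((0.4722791016101837, 0.35245662927627563), (0.028114162385463715, 0.025059616193175316), 89.03852844238281)
top 907 [0.4573 0.2831 0.0704] [0.4203 0.2308 0.064 ] [0.4922 0.3642 0.0764] ((0.4598466455936432, 0.2989904284477234), (0.1329084038734436, 0.05574920400977135), 77.441162109375)
cross rim 409 ((0.4495418965816498, -0.3020316958427429), (0.15542130172252655, 0.06791316717863083), 85.77291870117188)
 cap [ 0.4497 -0.341   0.1433] 0.1475961965437267
ring rim 410 ((0.6063624620437622, -0.31494417786598206), (0.15574079751968384, 0.07052776217460632), 81.3817367553711)
 cap [ 0.5978 -0.3499  0.1427] 0.14668233121813978
```

View pics/z_tt.png

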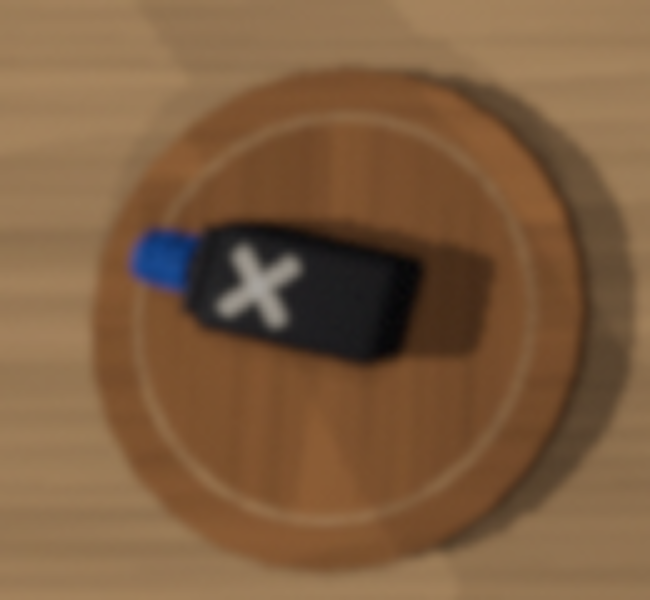

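View pics/z_rk.png

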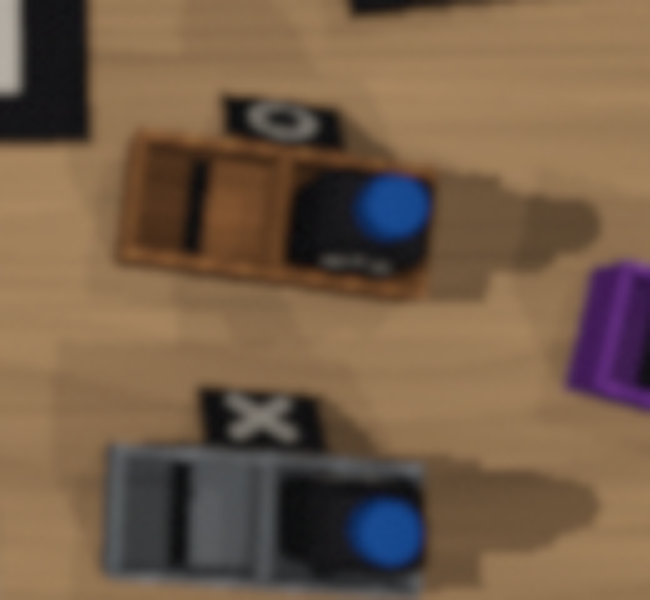

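>>> apply_moves(
  motion=[
    [-0.0358,-0.0153,0.004,0,1],
    [-0.0358,-0.0153,0.008,0,1],
    [-0.0358,-0.0153,0.008,0,1],
    [-0.0358,-0.0153,0.008,0,1],
    [-0.0358,-0.0153,0.008,0,1],
    [-0.0358,-0.0153,0.008,0,1],
    [-0.0358,-0.0153,0.008,0,1],
    [-0.0358,-0.0153,0.008,0,1],
    [-0.0358,-0.0153,0.005,0,1],
    [-0.0358,-0.0153,0.005,0,1],
    [0,0,0,-9,1],
    [0,0,0,-9.5,1],
    [0,0,0,-9.5,1],
    [0,0,0,-9.5,1],
    [0,0,0,-9.5,1],
    [0,0,0,-9.5,1],
    [0,0,0,-9.5,1],
    [0,0,0,-9.5,1],
    [0,0,0,-9.5,1],
    [0,0,0,-8.2,1],
  ],
)

```text
clock: 3.5
eef_pos: [0.473, 0.3567, 0.1696]
orientation: [[-0.213, -0.977, 0.0], [-0.977, 0.213, 0.0], [-0.0, -0.0, -1.0]]
ft_force: [0.6, -0.4, 0.4]
finger_gap: 1.001
```

```bash
python3 - <<'E'
from h import *
np.set_printoptions(precision=4,suppress=True)
p,d,s=snap('wrist','w1'); print(s['eef_pos'],s['orientation'],s['qpos'],s['ft_force'])
W=cloud('wrist',d,s['eef_pos'],s['orientation'])
p=p.astype(int)
r=(W[...,0]>.38)&(W[...,0]<.56)&(W[...,1]>.15)&(W[...,1]<.42)&(d>0.1)
b=r&(p[...,2]>p[...,0]+40)&(W[...,2]>.035)&(W[...,2]<.075)
top=r&(W[...,2]>.06)&(W[...,2]<.08)
for n,m in [('blue',b),('top',top)]:
    P=W[m]; print(n,m.sum(),np.median(P,0),np.percentile(P,1,0),np.percentile(P,99,0),cv2.minAreaRect(P[:,:2].astype(np.float32)))
E
```

```text
[0.473  0.3567 0.1696] [[-0.2133 -0.977   0.0001]
 [-0.977   0.2133  0.0002]
 [-0.0002 -0.0001 -1.    ]] [-37.9769  17.7148  -4.1831  93.9505   1.3654  68.3744 125.2201] [ 0.5563 -0.3523  0.445 ]
blue 909 [0.4736 0.3521 0.0606] [0.459  0.3381 0.0495] [0.4876 0.3671 0.0635] ((0.4737012982368469, 0.3532378375530243), (0.02777278609573841, 0.028142323717474937), 76.66108703613281)
top 9444 [0.4588 0.2826 0.0701] [0.4248 0.2331 0.0608] [0.4891 0.3615 0.0723] ((0.46150481700897217, 0.29993823170661926), (0.13740885257720947, 0.05615891516208649), 76.97430419921875)
```

View pics/w1.png

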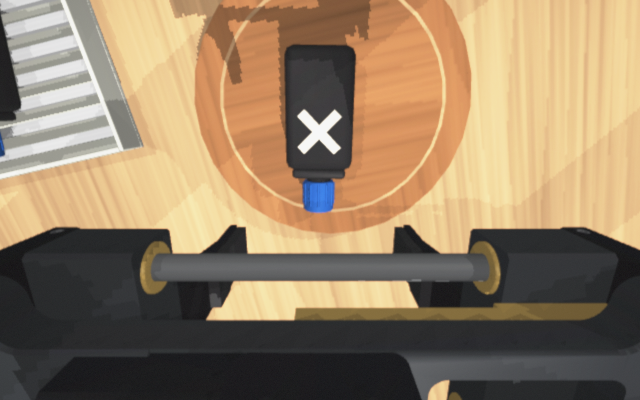

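>>> apply_moves(
  motion=[
    [0,-0.0015,0.02,-0.7,1],
    [0,0,0.025,0,1],
    [0,0,0.025,0,1],
    [0,0,0.025,0,1],
    [0,0,0.015,0,1],
    [0,0,0.0075,0,1],
    [0,0,0.004,0,1],
    [0,0,0,0,1],
    [0,0,0,0,0.5],
    [0,0,0,0,0],
    [0,0,0,0,-0.2],
    [0,0,0,0,-0.4],
    [0,0,0,0,-1],
    [0,0,0,0,-1],
    [0,0,0,0,-1],
    [0,0,0,0,-1],
  ],
)

```text
clock: 5.55
eef_pos: [0.4744, 0.3564, 0.048]
orientation: [[-0.206, -0.979, -0.0], [-0.979, 0.206, 0.0], [-0.0, 0.0, -1.0]]
ft_force: [-1.6, -0.1, 0.3]
finger_gap: 0.314
```

```bash
python3 - <<'E'
from h import *
p,d,s=snap('wrist','w2'); print(s['eef_pos'],s['finger_gap']*.087,s['ft_force'])
E
```

```text
[0.4743524  0.35643406 0.04804744] 0.027283599555966983 [-1.60423181 -0.14765451  0.34981775]
```

View pics/w2.png

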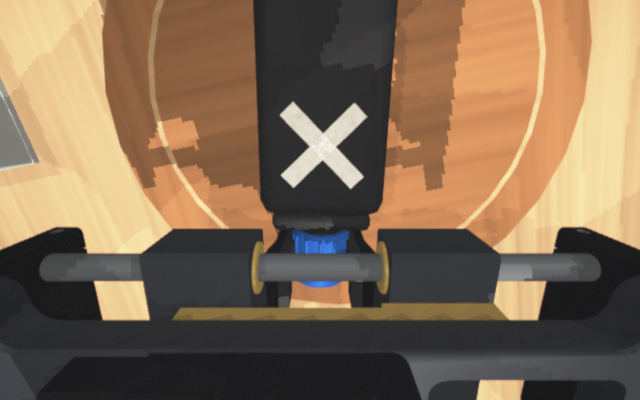

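>>> apply_moves(
  motion=[
    [0,0,-0.004,0,-1],
    [0,0,-0.008,0,-1],
    [0,0,-0.012,0,-1],
    [0,0,-0.015,0,-1],
    [0,0,-0.015,0,-1],
    [0,0,-0.015,0,-1],
    [0,0,-0.015,0,-1],
    [0,0,-0.015,0,-1],
    [0,0,-0.015,0,-1],
    [0,0,-0.015,0,-1],
    [0,0,-0.015,0,-1],
    [0,0,-0.008,0,-1],
    [0,0,0,0,-1],
  ],
)

```text
clock: 7.22
eef_pos: [0.4746, 0.3565, 0.2006]
orientation: [[-0.206, -0.978, 0.001], [-0.978, 0.206, 0.001], [-0.001, -0.0, -1.0]]
ft_force: [-0.5, -0.7, -2.9]
finger_gap: 0.313
```

```bash
python3 - <<'E'
from h import *
p,d,s=snap('wrist','w3'); print(s['eef_pos'],s['finger_gap']*.087,s['ft_force'],s['torque'])
p,d,s=snap('scene','s3'); cv2.imwrite('pics/s3z.png',cv2.resize(p[60:260,340:600,::-1],None,fx=3,fy=3))
E
```

```text
[0.47461571 0.35653038 0.20055514] 0.027250051409754405 [-0.52878621 -0.6967787  -2.88052778] [ 0.24556201  0.03690756 -0.00223127]
```

View pics/w3.png

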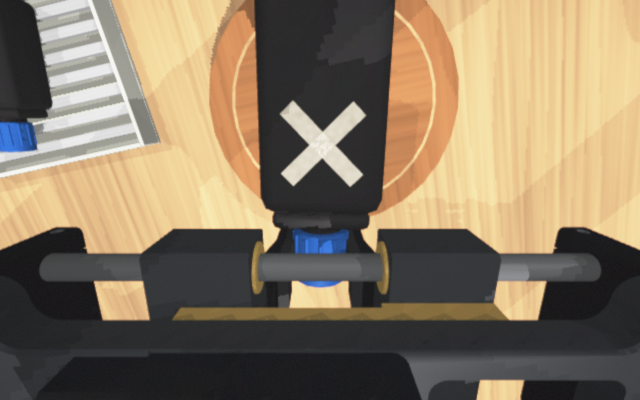

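View pics/s3z.png

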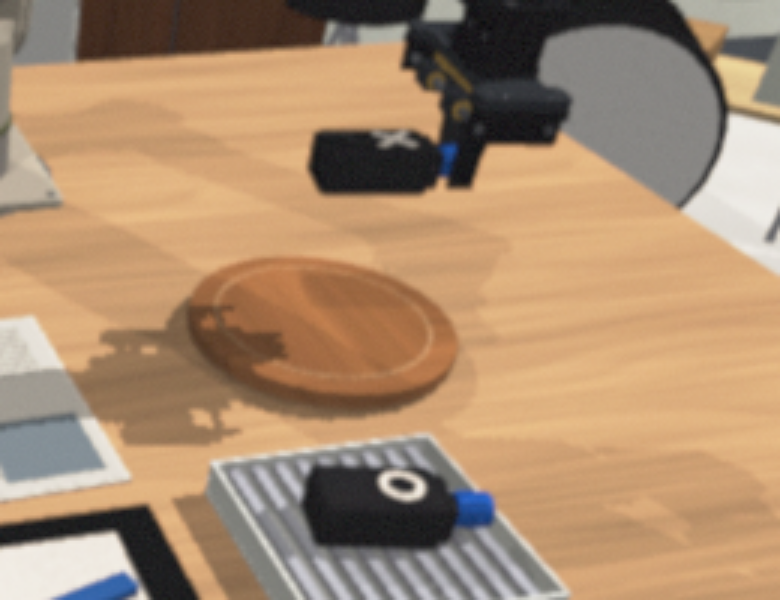

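The grip holds the bottle rigidly level. I'll lay it on the newspaper, which is fixed. There I'll grip just the tip of the cap so the bottle can pivot as the cap is raised.

>>> apply_moves(
  motion=[
    [0,0,0,5,-1],
    [0,0,0,9,-1],
    [0,0,0,9,-1],
    [0,0,0,9,-1],
    [0,0,0,9,-1],
    [0,0,0,9,-1],
    [0,0,0,9,-1],
    [0,0,0,9,-1],
    [0,0,0,9,-1],
    [0,0,0,5,-1],
    [0,0,0,0,-1],
  ],
)

```text
clock: 8.7
eef_pos: [0.4742, 0.3562, 0.1994]
orientation: [[-0.998, 0.067, -0.001], [0.067, 0.998, -0.001], [0.001, -0.001, -1.0]]
ft_force: [-0.5, 0.3, -2.4]
finger_gap: 0.315
```

>>> apply_moves(
  motion=[
    [-0.0045,-0.014,0,0,-1],
    [-0.0089,-0.028,0,0,-1],
    [-0.0089,-0.028,0,0,-1],
    [-0.0089,-0.028,0,0,-1],
    [-0.0089,-0.028,0,0,-1],
    [-0.0089,-0.028,0,0,-1],
    [-0.0089,-0.028,0,0,-1],
    [-0.0089,-0.028,0,0,-1],
    [-0.0089,-0.028,0,0,-1],
    [-0.0089,-0.028,0,0,-1],
    [-0.0089,-0.028,0,0,-1],
    [-0.0089,-0.028,0,0,-1],
    [-0.0089,-0.028,0,0,-1],
    [-0.0089,-0.028,0,0,-1],
    [-0.0089,-0.028,0,0,-1],
    [-0.0045,-0.0147,0,0,-1],
    [0,0,0,0,-1],
  ],
)

```text
clock: 10.82
eef_pos: [0.5788, -0.0737, 0.1999]
orientation: [[-0.998, 0.07, -0.0], [0.07, 0.998, -0.0], [0.0, -0.0, -1.0]]
ft_force: [-0.0, 0.1, -3.0]
finger_gap: 0.314
```

```bash
python3 - <<'E'
from h import *
p,d,s=snap('wrist','w4'); print(s['eef_pos'],s['orientation'],s['finger_gap']*.087,s['ft_force'],s['torque'],s['qpos'])
p,d,s=snap('scene','s4')
E
```

```text
[ 0.5788436  -0.07369243  0.19992933] [[-9.97572373e-01  6.96369650e-02 -2.32665564e-04]
 [ 6.96369902e-02  9.97572393e-01 -1.01998371e-04]
 [ 2.24997887e-04 -1.17952887e-04 -9.99999968e-01]] 0.02735035411554594 [-0.01349491  0.13793971 -2.98787483] [ 0.01002672 -0.18149296  0.05013629] [-15.77667876  15.53586736  22.17688508  94.47154806  -6.123116
  71.20503562  93.65234678]
```

View pics/s4.png

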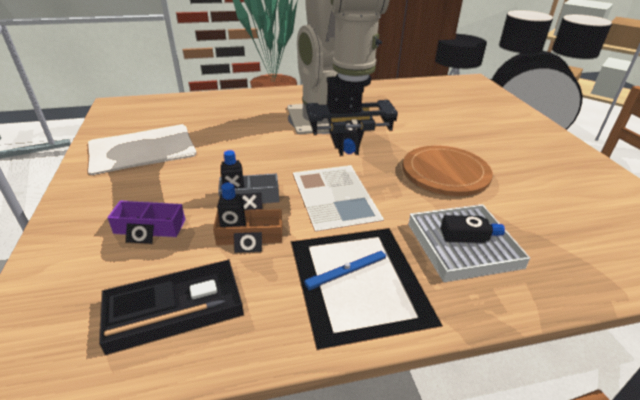

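>>> apply_moves(
  motion=[
    [0,0,0.01,0,-1],
    [0,0,0.02,0,-1],
    [0,0,0.025,0,-1],
    [0,0,0.025,0,-1],
    [0,0,0.025,0,-1],
    [0,0,0.025,0,-1],
    [0,0,0.02,0,-1],
    [0,0,0.012,0,-1],
    [0,0,0.006,0,-1],
    [0,0,0.003,0,-1],
    [0,0,0.002,0,-1],
    [0,0,0,0,-1],
  ],
)

```text
clock: 12.42
eef_pos: [0.5794, -0.0724, 0.0274]
orientation: [[-0.998, 0.068, 0.001], [0.068, 0.998, 0.0], [-0.001, 0.0, -1.0]]
ft_force: [-0.0, 0.1, -2.4]
finger_gap: 0.314
```

```bash
python3 - <<'E'
from h import *
s=telemetry.sense(); print(s['eef_pos'],s['ft_force'],s['torque'])
E
```

```text
[ 0.57944989 -0.07241053  0.02742432] [-0.0087073   0.10062842 -2.41888497] [ 0.02056406 -0.13687685 -0.01440856]
```

>>> apply_moves(
  motion=[
    [0,0,0.001,0,-1],
    [0,0,0.001,0,-1],
    [0,0,0,0,-1],
  ],
)

```text
clock: 12.8
eef_pos: [0.5793, -0.0724, 0.0252]
orientation: [[-0.998, 0.068, 0.0], [0.068, 0.998, 0.0], [-0.0, 0.0, -1.0]]
ft_force: [1.6, -0.6, -0.9]
finger_gap: 0.311
```

>>> apply_moves(
  motion=[
    [0,0,0,0,-0.3],
    [0,0,0,0,-0.1],
    [0,0,0,0,0.1],
    [0,0,0,0,0.1],
    [-0.005,0,0,0,0.1],
    [-0.005,0,0,0,0.1],
    [-0.003,0,0,0,0.1],
    [0,0,0,0,0.1],
  ],
)

```text
clock: 13.8
eef_pos: [0.5923, -0.0733, 0.025]
orientation: [[-0.998, 0.068, 0.0], [0.068, 0.998, -0.0], [-0.0, -0.0, -1.0]]
ft_force: [0.4, 0.3, -0.2]
finger_gap: 0.55
```

```bash
python3 - <<'E'
from h import *
p,d,s=snap('wrist','w5'); print(s['eef_pos'],s['finger_gap']*.087,s['ft_force'],s['torque'])
W=cloud('wrist',d,s['eef_pos'],s['orientation'])
p=p.astype(int)
r=(W[...,2]<.1)&(d>0.05)
b=r&(p[...,2]>p[...,0]+40)
top=r&(W[...,2]>.035)&(W[...,2]<.07)
for n,m in [('blue',b),('top',top)]:
    P=W[m]; print(n,m.sum(),np.median(P,0),np.percentile(P,1,0),np.percentile(P,99,0),cv2.minAreaRect(P[:,:2].astype(np.float32)))
E
```

```text
[ 0.59232221 -0.07334646  0.02495227] 0.047884551064046654 [ 0.40092134  0.3349408  -0.20392654] [-0.02777708  0.02925731  0.01927217]
blue 2461 [ 0.57315113 -0.07287169  0.0375296 ] [ 0.56280079 -0.08705388  0.02610812] [ 0.58608049 -0.0587124   0.04073356] ((0.5756546258926392, -0.072348952293396), (0.030578773468732834, 0.025344783440232277), 84.92460632324219)
top 30134 [ 0.51739485 -0.06879535  0.04721803] [ 0.47967536 -0.10267786  0.03598393] [ 0.59773011 -0.04030396  0.06138332] ((0.5396504402160645, -0.0713544636964798), (0.07166785001754761, 0.12482579797506332), 86.68133544921875)
```

View pics/w5.png

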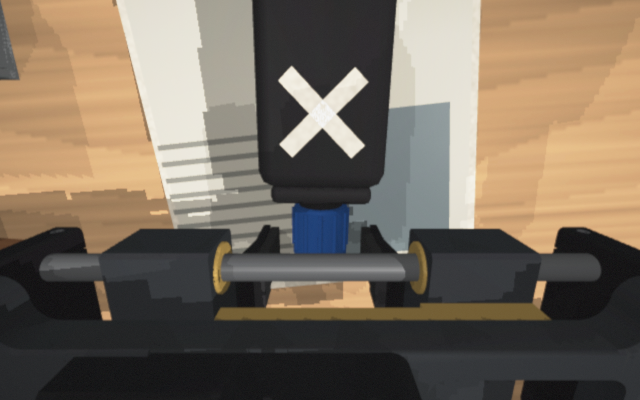

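>>> apply_moves(
  motion=[
    [-0.0015,0,0,0,0.1],
    [0,0,0,0,-0.2],
    [0,0,0,0,-0.4],
    [0,0,0,0,-1],
    [0,0,0,0,-1],
    [0,0,0,0,-1],
    [0.001,0,-0.006,0,-1],
    [0.002,0,-0.008,0,-1],
    [0.003,0,-0.009,0,-1],
    [0,0,0,0,-1],
  ],
)

```text
clock: 15.1
eef_pos: [0.588, -0.0731, 0.0491]
orientation: [[-0.998, 0.068, 0.002], [0.068, 0.998, 0.0], [-0.002, 0.0, -1.0]]
ft_force: [-0.5, 0.7, -1.1]
finger_gap: 0.304
```

```bash
python3 - <<'E'
from h import *
p,d,s=snap('wrist','w6'); print(s['eef_pos'],s['finger_gap']*.087,s['ft_force'],s['torque'])
E
```

```text
[ 0.58798736 -0.07305935  0.04907786] 0.026411942393391893 [-0.46818951  0.7006495  -1.09720011] [ 0.02996765 -0.24192845  0.047608  ]
```

View pics/w6.png

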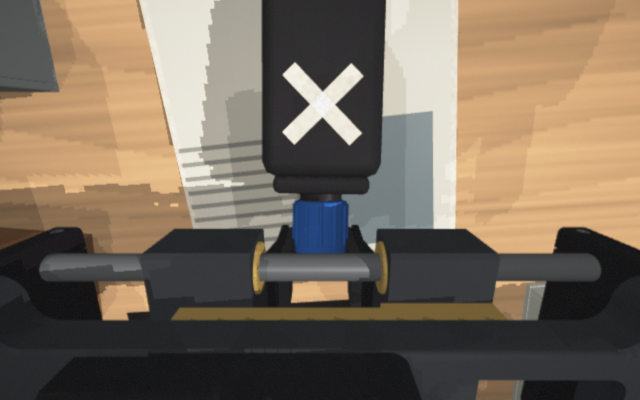

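It's pivoting: the paper carries part of the weight and the body now slopes away. Next I'll continue along the arc.

>>> apply_moves(
  motion=[
    [0.005,0,-0.011,0,-1],
    [0.005,0,-0.011,0,-1],
    [0.0065,0,-0.01,0,-1],
    [0.007,0,-0.0098,0,-1],
    [0.008,0,-0.0087,0,-1],
    [0.0086,0,-0.0083,0,-1],
    [0,0,0,0,-1],
  ],
)

```text
clock: 16.02
eef_pos: [0.5474, -0.0703, 0.1076]
orientation: [[-0.998, 0.068, 0.001], [0.068, 0.998, 0.0], [-0.001, 0.0, -1.0]]
ft_force: [1.0, -0.4, -2.2]
finger_gap: 0.305
```

```bash
python3 - <<'E'
from h import *
p,d,s=snap('wrist','w7'); print(s['eef_pos'],s['finger_gap']*.087,s['ft_force'],s['torque'])
W=cloud('wrist',d,s['eef_pos'],s['orientation'])
# profile along centre column
for v in range(0,260,20):print(v,p[v,322],W[v,322])
E
```

```text
[ 0.54736564 -0.07031425  0.10756451] 0.026531299918010284 [ 0.99335162 -0.38124041 -2.17403649] [-0.00530574 -0.28404168 -0.03472257]
0 [218 214 199] [ 0.39273367 -0.05902629  0.0043783 ]
20 [239 236 226] [ 0.40515725 -0.05983017  0.00184443]
40 [169 167 156] [ 0.419044   -0.06075473  0.002695  ]
60 [44 45 44] [ 0.44111161 -0.06254745  0.04983816]
80 [44 44 44] [ 0.45423271 -0.063498    0.06153692]
100 [43 42 42] [ 0.46625136 -0.06436226  0.07134316]
120 [240 237 227] [ 0.47743448 -0.06517897  0.08224103]
140 [44 44 44] [ 0.48783455 -0.06592305  0.09018974]
160 [44 44 45] [ 0.49773638 -0.06662579  0.09695267]
180 [46 44 44] [ 0.50771336 -0.067313    0.10081225]
200 [ 46  97 184] [ 0.51720796 -0.06797649  0.1058321 ]
220 [ 33  62 111] [ 0.52580403 -0.06859167  0.11242674]
240 [ 38  72 131] [ 0.53357641 -0.06915604  0.11954079]
```

View pics/w7.png

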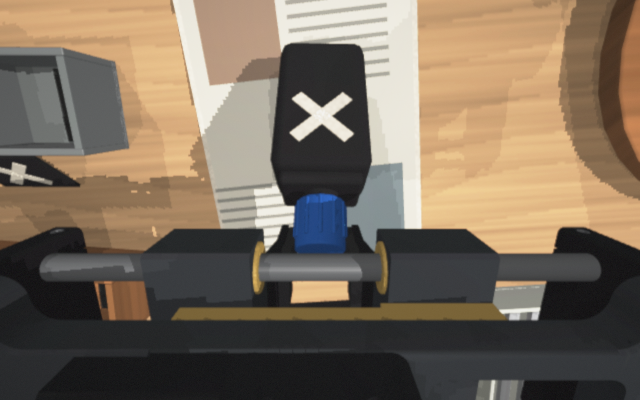

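>>> apply_moves(
  motion=[
    [0.0095,0,-0.0073,0,-1],
    [0.0099,0,-0.0067,0,-1],
    [0.0105,0,-0.0056,0,-1],
    [0.011,0,-0.0047,0,-1],
    [0.0112,0,-0.0038,0,-1],
    [0,0,0,0,-1],
  ],
)

```text
clock: 16.82
eef_pos: [0.495, -0.0667, 0.1353]
orientation: [[-0.998, 0.068, 0.0], [0.068, 0.998, 0.001], [-0.0, 0.001, -1.0]]
ft_force: [-0.5, -0.0, -2.5]
finger_gap: 0.31
```

```bash
python3 - <<'E'
from h import *
p,d,s=snap('wrist','w8'); print(s['eef_pos'],s['finger_gap']*.087,s['ft_force'],s['torque'])
W=cloud('wrist',d,s['eef_pos'],s['orientation'])
for v in range(0,260,20):print(v,p[v,322],W[v,322])
p,d,s=snap('scene','s8'); cv2.imwrite('pics/s8z.png',cv2.resize(p[60:260,240:500,::-1],None,fx=3,fy=3))
E
```

```text
[ 0.49500757 -0.0666728   0.13527144] 0.02695350053413736 [-0.54296728 -0.02559228 -2.46725306] [ 0.03237162 -0.2175884  -0.02045816]
0 [222 180 129] [ 3.29531358e-01 -5.44163528e-02 -1.65870848e-04]
20 [226 185 133] [ 0.34484231 -0.05544111  0.00149865]
40 [241 238 229] [ 0.36065517 -0.05650564  0.00407086]
60 [43 43 44] [ 0.38637474 -0.05863923  0.06379283]
80 [45 44 43] [ 0.40046358 -0.05966594  0.07688951]
100 [43 43 42] [ 0.41341591 -0.06061915  0.0902182 ]
120 [240 237 229] [ 0.42513299 -0.06148973  0.10341919]
140 [44 42 44] [ 0.43581703 -0.06226776  0.11327356]
160 [45 45 45] [ 0.44590686 -0.06299052  0.12092349]
180 [46 45 46] [ 0.45599744 -0.06369095  0.12548297]
200 [ 32  62 113] [ 0.46559284 -0.06436503  0.13092688]
220 [ 34  63 113] [ 0.47362152 -0.06495933  0.13966289]
240 [ 37  70 125] [ 0.48144292 -0.06552801  0.14675512]
```

View pics/s8z.png

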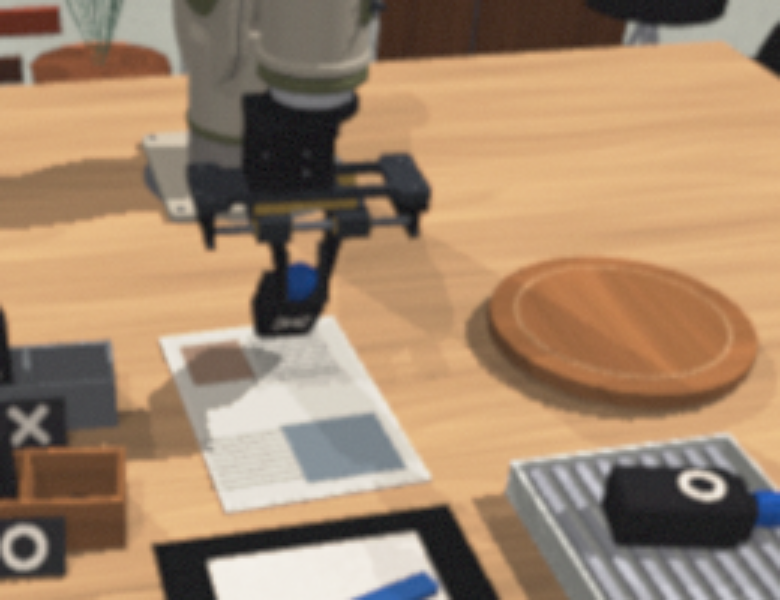

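View pics/w8.png

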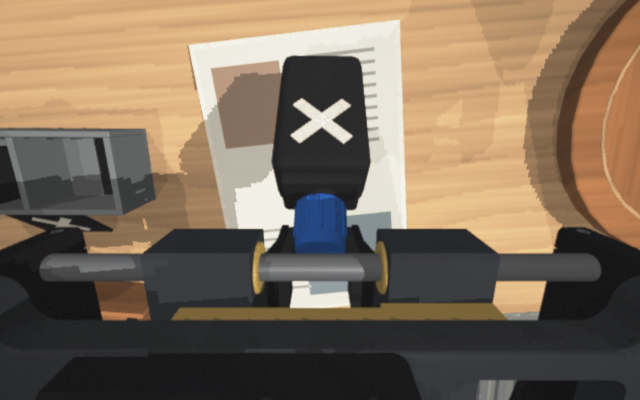

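The full-height grip friction held the bottle at about 45°, with the base about 23 mm above the paper. I'll lay it back down and regrip with just a pad corner on the cap tip, at the fingertip end and edge of the pads. That keeps the pivot friction small all the way up.

>>> apply_moves(
  motion=[
    [-0.003,0,0.004,0,-1],
    [-0.005,0,0.007,0,-1],
    [-0.006,0,0.006,0,-1],
    [-0.006,0,0.005,0,-1],
    [-0.0094,0,0.0074,0,-1],
    [-0.0087,0,0.0082,0,-1],
    [-0.0079,0,0.0088,0,-1],
    [-0.0072,0,0.0096,0,-1],
    [-0.0062,0,0.0101,0,-1],
    [-0.0054,0,0.0107,0,-1],
    [-0.0044,0,0.0111,0,-1],
    [-0.0035,0,0.01,0,-1],
    [0,0,0,0,-1],
  ],
)

```text
clock: 18.55
eef_pos: [0.568, -0.0717, 0.0362]
orientation: [[-0.998, 0.068, -0.001], [0.068, 0.998, -0.0], [0.001, -0.0, -1.0]]
ft_force: [-1.1, 1.0, -0.7]
finger_gap: 0.302
```

```bash
python3 - <<'E'
from h import *
p,d,s=snap('wrist','w9'); print(s['eef_pos'],s['finger_gap']*.087,s['ft_force'],s['torque'])
W=cloud('wrist',d,s['eef_pos'],s['orientation'])
for v in range(0,260,20):print(v,p[v,322],W[v,322])
E
```

```text
[ 0.56795031 -0.07165702  0.03621965] 0.026299627323193256 [-1.05456585  0.97521758 -0.73290412] [ 0.1001728   0.45625531 -0.0086686 ]
0 [45 45 45] [ 0.4518128  -0.06373269  0.04888157]
20 [46 46 47] [ 0.45932052 -0.06424007  0.05057498]
40 [48 47 47] [ 0.46632498 -0.0646985   0.04987712]
60 [49 48 49] [ 0.47382835 -0.06519707  0.05027077]
80 [50 48 50] [ 0.48159449 -0.06571662  0.05121541]
100 [242 240 235] [ 0.49633944 -0.06754765  0.18183216]
120 [133 127 119] [ 0.49757007 -0.06678315  0.05281789]
140 [45 43 44] [ 0.50574567 -0.06733552  0.05464078]
160 [50 47 48] [ 0.5142461  -0.06789664  0.05452217]
180 [40 40 40] [ 0.52423422 -0.0685197   0.04885076]
200 [41 39 40] [ 0.53488832 -0.06919773  0.04485123]
220 [ 31  58 104] [ 0.54371719 -0.0698063   0.0486577 ]
240 [ 32  59 105] [ 0.55379451 -0.07047547  0.04912184]
```

>>> apply_moves(
  motion=[
    [-0.001,0,0.005,0,-1],
    [0,0,0.004,0,-1],
    [0,0,0.002,0,-1],
    [0,0,0,0,-1],
    [0,0,0,0,-0.35],
    [0,0,0,0,-0.2],
    [0,0,0,0,0.1],
    [0,0,0,0,0.2],
    [0,0,0,0,0.2],
  ],
)

```text
clock: 19.73
eef_pos: [0.5691, -0.0717, 0.026]
orientation: [[-0.998, 0.068, -0.0], [0.068, 0.998, 0.0], [0.0, 0.0, -1.0]]
ft_force: [0.1, -0.3, 0.6]
finger_gap: 0.583
```

```bash
python3 - <<'E'
from h import *
p,d,s=snap('wrist','w10'); print(s['eef_pos'],s['finger_gap']*.087,s['ft_force'],s['torque'])
W=cloud('wrist',d,s['eef_pos'],s['orientation'])
for v in range(0,260,20):print(v,p[v,322],W[v,322])
E
```

```text
[ 0.56906109 -0.07172974  0.02598984] 0.050728765357009216 [ 0.06088893 -0.25463183  0.60249965] [ 0.02769732  0.02866471 -0.02730019]
0 [47 45 46] [ 0.45601565 -0.06407398  0.04784417]
20 [48 47 48] [ 0.46235387 -0.06448819  0.04713536]
40 [47 47 49] [ 0.46936358 -0.06495828  0.04812087]
60 [47 48 48] [ 0.47628961 -0.0654151   0.04796368]
80 [48 46 46] [ 0.48348359 -0.06589075  0.04797237]
100 [245 246 246] [ 0.49091087 -0.06638068  0.04781181]
120 [243 242 238] [ 0.49860636 -0.06689316  0.04836311]
140 [43 43 43] [ 0.50656197 -0.06741725  0.04808892]
160 [43 42 42] [ 0.51495529 -0.06796459  0.04697665]
180 [35 34 34] [ 0.52403739 -0.06854985  0.04474183]
200 [29 28 28] [ 0.53470959 -0.06921738  0.03913594]
220 [ 30  56 103] [ 0.54427191 -0.06985498  0.03993752]
240 [ 30  57 104] [ 0.5544604  -0.07052815  0.03988078]
```

View pics/w10.png

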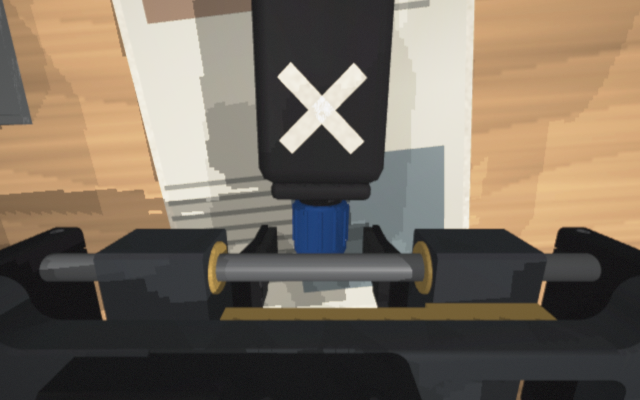

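>>> apply_moves(
  motion=[
    [0,0,-0.006,0,0.2],
    [0,0,-0.006,0,0.2],
    [0,0,0,0,-0.1],
    [0,0,0,0,-0.3],
    [0,0,0,0,-1],
    [0,0,0,0,-1],
    [0,0,0,0,-1],
  ],
)

```text
clock: 20.65
eef_pos: [0.569, -0.0717, 0.0379]
orientation: [[-0.998, 0.068, -0.0], [0.068, 0.998, 0.0], [0.0, 0.0, -1.0]]
ft_force: [0.2, -0.5, -1.2]
finger_gap: 0.304
```

```bash
python3 - <<'E'
from h import *
p,d,s=snap('wrist','w11'); print(s['eef_pos'],s['finger_gap']*.087,s['ft_force'],s['torque'])
W=cloud('wrist',d,s['eef_pos'],s['orientation'])
b=(p[...,2].astype(int)>p[...,0]+40)&(d>.05); P=W[b]; print(np.percentile(P,[1,50,99],0))
for v in range(0,260,40):print(v,p[v,322],W[v,322])
E
```

```text
[ 0.56899893 -0.07169148  0.03785361] 0.0264811964408085 [ 0.15621344 -0.50835118 -1.18580445] [ 0.07259165 -0.00895283 -0.02399355]
[[ 0.43290837 -0.2087876  -0.0008863 ]
 [ 0.51248272 -0.01170916  0.00279811]
 [ 0.63222186  0.12888489  0.04885048]]
0 [45 44 45] [ 0.45204675 -0.06370219  0.04803108]
40 [50 48 49] [ 0.46641204 -0.06464608  0.04724729]
80 [45 46 46] [ 0.4820453  -0.06568114  0.04755463]
120 [245 245 244] [ 0.49866857 -0.06678585  0.04848705]
160 [44 44 44] [ 0.51650798 -0.06795762  0.04745628]
200 [ 36  60 104] [ 0.538712   -0.06935133  0.03660895]
240 [ 31  59 104] [ 0.55985737 -0.07076584  0.03916688]
```

View pics/w11.png

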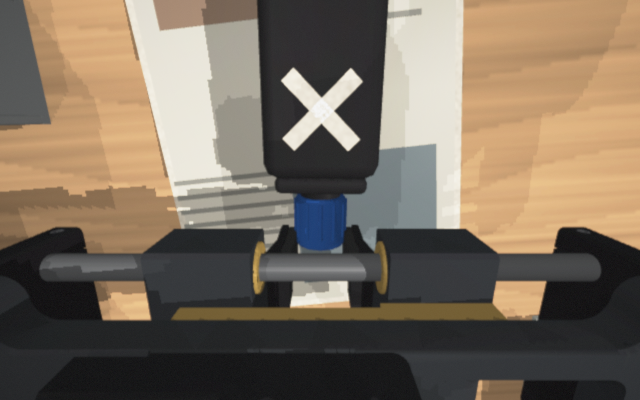

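>>> apply_moves(
  motion=[
    [0.001,0,-0.006,0,-1],
    [0.0014,0,-0.006,0,-1],
    [0.0035,0,-0.0114,0,-1],
    [0.0044,0,-0.0111,0,-1],
    [0.0054,0,-0.0107,0,-1],
    [0.0062,0,-0.0101,0,-1],
    [0.0072,0,-0.0096,0,-1],
    [0.0079,0,-0.0088,0,-1],
    [0.0087,0,-0.0082,0,-1],
    [0.0094,0,-0.0074,0,-1],
    [0,0,0,0,-1],
  ],
)

```text
clock: 22.08
eef_pos: [0.5138, -0.068, 0.1279]
orientation: [[-0.998, 0.068, 0.001], [0.068, 0.998, 0.0], [-0.001, 0.001, -1.0]]
ft_force: [0.0, 0.2, -1.8]
finger_gap: 0.308
```

```bash
cat > chk.py <<'E'
import sys
from h import *
n=sys.argv[1]
p,d,s=snap('wrist',n); print(s['clock'],s['eef_pos'],s['finger_gap']*.087,s['ft_force'],s['torque'])
W=cloud('wrist',d,s['eef_pos'],s['orientation'])
for v in range(0,260,20):print(v,p[v,322],W[v,322])
E
python3 chk.py w12
```

```text
22.075 [ 0.51382737 -0.06798032  0.12790989] 0.02677310942822089 [ 0.0363059   0.1531151  -1.79555638] [-0.04583316 -0.1493209   0.04035812]
0 [233 223 202] [ 3.50997915e-01 -5.59683761e-02  1.78706784e-04]
20 [234 230 220] [ 0.36697371 -0.05706416  0.00569275]
40 [173 172 161] [ 0.38131413 -0.05800415  0.00455777]
60 [208 203 187] [ 0.39645042 -0.05900477  0.00454115]
80 [41 42 42] [ 0.41751321 -0.06074706  0.05332486]
100 [41 41 41] [ 0.43150732 -0.06177845  0.06813385]
120 [233 229 219] [ 0.4441396  -0.06270411  0.08075399]
140 [42 41 40] [ 0.45564866 -0.06355036  0.09265572]
160 [44 43 45] [ 0.46647704 -0.06432825  0.10129981]
180 [39 38 38] [ 0.47742196 -0.06508427  0.10581749]
200 [ 32  62 112] [ 0.48716129 -0.06578584  0.11385918]
220 [ 31  56 100] [ 0.49549705 -0.06640784  0.12374635]
240 [29 52 91] [ 0.50850801 -0.06724426  0.12042519]
```

View pics/w12.png

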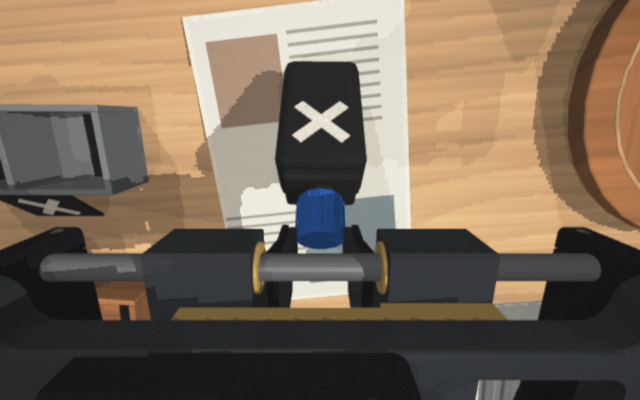

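>>> apply_moves(
  motion=[
    [0.01,0,-0.0066,0,-1],
    [0.0105,0,-0.0056,0,-1],
    [0.011,0,-0.0047,0,-1],
    [0.0113,0,-0.0038,0,-1],
    [0,0,0,0,-1],
  ],
)

```text
clock: 22.75
eef_pos: [0.4708, -0.065, 0.1484]
orientation: [[-0.998, 0.068, 0.0], [0.068, 0.998, 0.001], [-0.0, 0.001, -1.0]]
ft_force: [0.7, -0.4, -2.3]
finger_gap: 0.304
```

```bash
python3 chk.py w13
```

```text
22.75 [ 0.47083297 -0.06497821  0.14837666] 0.026411065640356796 [ 0.70695138 -0.35579992 -2.2790688 ] [ 0.02135168 -0.20742215  0.0051211 ]
0 [236 200 145] [ 0.30172361 -0.05240873  0.00198313]
20 [230 189 138] [ 3.16663256e-01 -5.33825748e-02  2.64374359e-04]
40 [224 183 133] [ 0.33276155 -0.0544483   0.00064431]
60 [234 198 142] [ 3.49210007e-01 -5.55314670e-02  2.48014217e-04]
80 [45 43 45] [ 0.37199574 -0.05741074  0.05139397]
100 [43 42 44] [ 0.38762336 -0.05859102  0.07164768]
120 [171 163 149] [ 0.40125283 -0.05962582  0.09005347]
140 [45 43 44] [ 0.41337268 -0.06052433  0.10346301]
160 [49 48 49] [ 0.4241165  -0.06133483  0.11726072]
180 [45 44 46] [ 0.43540551 -0.06211227  0.12163321]
200 [ 35  67 120] [ 0.44491129 -0.06281359  0.1316877 ]
220 [ 38  72 133] [ 0.45284102 -0.06342203  0.1432682 ]
240 [ 30  59 104] [ 0.46556338 -0.06424379  0.14077343]
```

View pics/w13.png

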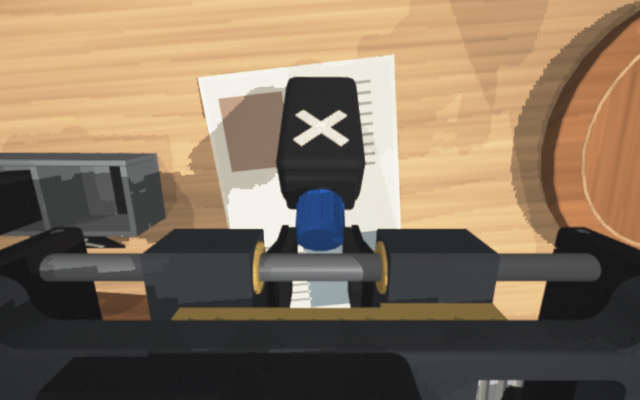

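>>> apply_moves(
  motion=[
    [-0.004,0,0,0,-1],
    [-0.008,0,0,0,-1],
    [-0.01,0,0,0,-1],
    [-0.01,0,0,0,-1],
    [-0.01,0,0,0,-1],
    [-0.01,0,0,0,-1],
    [-0.008,0,0.003,0,-1],
    [0,0,0.004,0,-1],
    [0,0,0.004,0,-1],
    [0,0,0,0,-1],
  ],
)

```text
clock: 24.05
eef_pos: [0.5309, -0.0692, 0.1367]
orientation: [[-0.998, 0.068, -0.001], [0.068, 0.998, 0.0], [0.001, 0.0, -1.0]]
ft_force: [0.2, -0.3, -1.8]
finger_gap: 0.305
```

```bash
python3 chk.py w14; python3 - <<'E'
from h import *
p,d,s=snap('scene','s14'); cv2.imwrite('pics/s14z.png',cv2.resize(p[60:260,240:500,::-1],None,fx=3,fy=3,interpolation=cv2.INTER_CUBIC))
W=cloud('scene',d); P=W[(W[...,0]>.36)&(W[...,0]<.54)&(W[...,1]<-.03)&(W[...,1]>-.12)&(W[...,2]>.012)&(W[...,2]<.1)&(d>0)]
print(len(P),P.min(0)); 
E
```

```text
24.05 [ 0.53088707 -0.06915581  0.13666283] 0.026519817297127553 [ 0.23789413 -0.25595596 -1.82476553] [ 0.01431835 -0.08258429 -0.0094726 ]
0 [233 230 219] [ 0.36620148 -0.05703759  0.00419084]
20 [177 173 162] [ 0.38075575 -0.05799655  0.00367143]
40 [236 233 222] [ 0.39588358 -0.05899478  0.0033496 ]
60 [219 216 202] [ 0.41191787 -0.06006779  0.00521876]
80 [43 40 42] [ 0.43162985 -0.06158696  0.03706132]
100 [39 37 39] [ 0.44742364 -0.06276563  0.05688344]
120 [104 100  92] [ 0.46125322 -0.06381639  0.07699756]
140 [39 39 39] [ 0.47343494 -0.06471679  0.09100182]
160 [46 45 46] [ 0.48425564 -0.06552539  0.10474003]
180 [42 40 39] [ 0.49547567 -0.0663012   0.10973461]
200 [ 32  61 110] [ 0.50485032 -0.06699297  0.12034219]
220 [ 33  64 120] [ 0.51310498 -0.06761081  0.13096818]
240 [30 55 96] [ 0.52600517 -0.06844481  0.12814956]
421 [ 0.4393051  -0.09594376  0.01288458]
```

View pics/s14z.png

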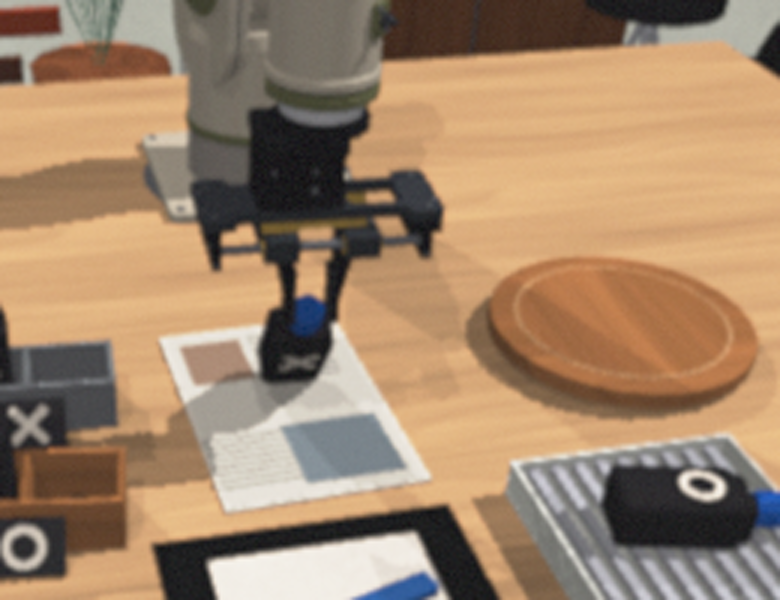

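>>> apply_moves(
  motion=[
    [0.005,0,-0.0015,0,-1],
    [0.0055,0,-0.0025,0,-1],
    [0.0055,0,-0.002,0,-1],
    [0.0055,0,-0.0021,0,-1],
    [0,0,0,0,-1],
  ],
)

```text
clock: 24.78
eef_pos: [0.5096, -0.0677, 0.1454]
orientation: [[-0.998, 0.068, 0.0], [0.068, 0.998, 0.0], [-0.0, 0.0, -1.0]]
ft_force: [0.6, -0.6, -3.6]
finger_gap: 0.306
```

```bash
python3 chk.py w15
```

```text
24.775 [ 0.50960096 -0.06766802  0.14539653] 0.026596801501316457 [ 0.59700376 -0.55257745 -3.55461628] [ 0.02373288 -0.08332317  0.01016339]
0 [199 158 114] [ 3.40841237e-01 -5.51703589e-02  1.37990444e-04]
20 [235 231 221] [ 0.35722786 -0.05627843  0.00378479]
40 [198 195 181] [ 0.37280189 -0.0573046   0.00340692]
60 [227 223 211] [ 0.38911039 -0.05838668  0.00408429]
80 [42 40 42] [ 0.41034437 -0.06007493  0.04479515]
100 [39 38 39] [ 0.42626521 -0.06127848  0.06644292]
120 [109 105  97] [ 0.44004916 -0.06230998  0.08368564]
140 [40 39 41] [ 0.45208422 -0.06322752  0.10115208]
160 [45 42 44] [ 0.46307995 -0.06403613  0.11287803]
180 [41 41 42] [ 0.47413037 -0.06480796  0.11884312]
200 [ 31  57 101] [ 0.48368791 -0.06550826  0.12867156]
220 [ 33  63 115] [ 0.49201811 -0.066132    0.13914307]
240 [29 54 95] [ 0.50458738 -0.0669487   0.13720198]
```

>>> apply_moves(
  motion=[
    [0,0,0.005,0,-1],
    [0,0,0.0045,0,-1],
    [0.004,0,0,0,-1],
    [0.005,0,-0.001,0,-1],
    [0.005,0,-0.0015,0,-1],
    [0.005,0,-0.002,0,-1],
  ],
)

```text
clock: 25.58
eef_pos: [0.4944, -0.0665, 0.1427]
orientation: [[-0.998, 0.068, 0.008], [0.068, 0.998, -0.0], [-0.008, 0.001, -1.0]]
ft_force: [5.8, -0.0, 10.7]
finger_gap: 0.306
```

```bash
python3 chk.py w16
```

```text
25.575 [ 0.49437364 -0.06654082  0.14267267] 0.026634126794198364 [ 5.76493855e+00 -8.89421691e-04  1.07098488e+01] [-0.07839066 -1.35404038 -0.01295366]
0 [223 181 130] [ 0.32769324 -0.05420151 -0.00103781]
20 [222 179 129] [ 0.34344426 -0.05525407  0.00106367]
40 [239 236 227] [ 0.3597057  -0.05634803  0.00425071]
60 [240 237 227] [ 0.4214307  -0.06244242  0.28762437]
80 [188 184 172] [ 0.39208381 -0.05848143  0.00434183]
100 [41 39 41] [ 0.41058561 -0.05994332  0.03831117]
120 [39 37 39] [ 0.42559547 -0.06112461  0.06521404]
140 [216 209 191] [ 0.43806594 -0.06210681  0.0876716 ]
160 [41 42 42] [ 0.44886555 -0.06294056  0.10476753]
180 [46 45 46] [ 0.45979934 -0.06371773  0.11272436]
200 [ 31  60 110] [ 0.46906943 -0.06440993  0.12411929]
220 [ 36  69 124] [ 0.47690065 -0.06501172  0.13612622]
240 [ 32  61 106] [ 0.48937403 -0.06582214  0.13456139]
```

>>> apply_moves(
  motion=[
    [0.0055,0,-0.0017,0,-1],
    [0.0056,0,-0.0016,0,-1],
    [0.0058,0,-0.0013,0,-1],
    [0.0058,0,-0.0012,0,-1],
  ],
)

```text
clock: 26.12
eef_pos: [0.4715, -0.0649, 0.1485]
orientation: [[-0.998, 0.068, 0.008], [0.068, 0.998, 0.0], [-0.008, 0.001, -1.0]]
ft_force: [3.3, 0.3, 14.5]
finger_gap: 0.31
```

```bash
python3 chk.py w17
```

```text
26.125 [ 0.47146283 -0.06493357  0.14852318] 0.02694835184655934 [ 3.29324934  0.26092157 14.45375885] [-0.00726586 -0.95935396 -0.04615363]
0 [225 182 131] [ 0.3034278  -0.05242485  0.00092162]
20 [222 179 130] [ 0.3184679  -0.05340745 -0.00036085]
40 [221 178 130] [ 3.34530991e-01 -5.44702518e-02  7.53373549e-05]
60 [236 217 180] [ 3.51027743e-01 -5.55592052e-02  1.79898213e-04]
80 [234 231 221] [ 0.36849058 -0.05674144  0.00427443]
100 [234 231 219] [ 0.38587982 -0.05788955  0.00441771]
120 [66 65 61] [ 0.40344221 -0.0592209   0.02775769]
140 [38 39 39] [ 0.4174147  -0.0604254   0.06594372]
160 [38 39 39] [ 0.42830388 -0.06135758  0.0948206 ]
180 [41 40 41] [ 0.4392581  -0.06217558  0.1077049 ]
200 [ 32  60 109] [ 0.44783185 -0.06286331  0.12420035]
220 [ 36  68 123] [ 0.45418369 -0.06341004  0.1414464 ]
240 [ 34  64 114] [ 0.46608666 -0.06419378  0.141255  ]
```

>>> apply_moves(
  motion=[
    [0.0058,0,-0.001,0,-1],
    [0.0059,0,-0.0009,0,-1],
    [0.0059,0,-0.0005,0,-1],
    [0.006,0,-0.0003,0,-1],
  ],
)

```text
clock: 26.68
eef_pos: [0.4469, -0.0632, 0.1505]
orientation: [[-0.998, 0.068, 0.005], [0.068, 0.998, 0.0], [-0.005, 0.001, -1.0]]
ft_force: [1.7, 0.7, 11.1]
finger_gap: 0.307
```

```bash
python3 chk.py w18
```

```text
26.675 [ 0.44687749 -0.06319592  0.15053813] 0.02672699058311582 [ 1.73699137  0.73019047 11.10564229] [ 0.10040334 -0.30916635 -0.00529979]
0 [233 195 142] [ 0.27765557 -0.05056958  0.00083879]
20 [238 204 147] [ 0.29320403 -0.05159652  0.00089665]
40 [230 190 138] [ 0.30913833 -0.05264497  0.00042572]
60 [210 166 120] [ 0.32580288 -0.05374814  0.00082361]
80 [220 176 128] [ 0.34293068 -0.05487818  0.00072586]
100 [237 234 223] [ 0.36084299 -0.05608947  0.0045538 ]
120 [234 232 220] [ 0.37899144 -0.05727331  0.00264607]
140 [234 231 219] [ 0.39779156 -0.05852269  0.00373892]
160 [157 152 138] [ 0.40753879 -0.05966382  0.07006316]
180 [44 44 44] [ 0.41588732 -0.06046749  0.10371742]
200 [33 57 96] [ 0.42708613 -0.06127453  0.11274047]
220 [ 35  68 122] [ 0.42968161 -0.0616746   0.14322363]
240 [ 35  68 123] [ 0.44160251 -0.06246001  0.14301016]
```

View pics/w18.png

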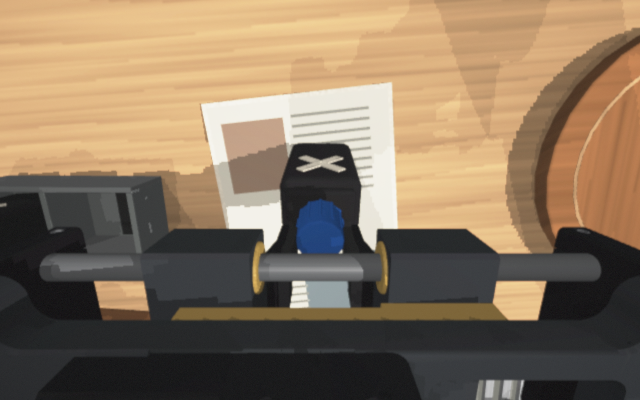

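>>> apply_moves(
  motion=[
    [0.0048,0,0,0,-1],
    [0.0048,0,0,0,-1],
    [0.0048,0,0,0,-1],
    [0.0048,0,0.0003,0,-1],
    [0.0048,0,0.0005,0,-1],
    [0.004,0,0.0007,0,-1],
    [0,0,0,0,-1],
  ],
)

```text
clock: 27.6
eef_pos: [0.4194, -0.0611, 0.1492]
orientation: [[-0.998, 0.068, 0.006], [0.068, 0.998, 0.001], [-0.006, 0.001, -1.0]]
ft_force: [3.0, 1.5, 11.8]
finger_gap: 0.305
```

```bash
python3 chk.py w19; python3 - <<'E'
from h import *
p,d,s=snap('top','t19'); cv2.imwrite('pics/t19z.png',cv2.resize(p[200:340,240:420,::-1],None,fx=4,fy=4,interpolation=cv2.INTER_CUBIC))
p,d,s=snap('scene','s19'); cv2.imwrite('pics/s19z.png',cv2.resize(p[60:260,240:500,::-1],None,fx=3,fy=3,interpolation=cv2.INTER_CUBIC))
E
```

```text
27.6 [ 0.41935269 -0.06108309  0.14915734] 0.026563274008826996 [ 3.04575109  1.49676937 11.7743651 ] [ 0.35923322 -0.75335492  0.01327947]
0 [235 198 143] [ 0.25059506 -0.04846687  0.00030927]
20 [235 198 144] [ 0.26606654 -0.04948552  0.00029263]
40 [238 206 148] [ 0.28208044 -0.05054104  0.00042142]
60 [243 218 160] [ 2.98499802e-01 -5.16177686e-02 -1.47407722e-04]
80 [234 199 144] [ 3.15636003e-01 -5.27483797e-02  1.32312040e-04]
100 [227 187 136] [ 0.33335207 -0.05392101  0.00089853]
120 [239 224 197] [ 0.35159863 -0.05512674  0.00143257]
140 [230 228 216] [ 0.37027327 -0.05637586  0.00389721]
160 [216 214 198] [ 0.38960694 -0.05765241  0.00433374]
180 [183 174 160] [ 0.39435381 -0.05852098  0.07493558]
200 [51 49 50] [ 0.40050261 -0.0591879   0.10820833]
220 [ 44  84 150] [ 0.40260687 -0.05958163  0.14060979]
240 [ 40  77 143] [ 0.41367903 -0.06032596  0.14254434]
```

View pics/w19.png

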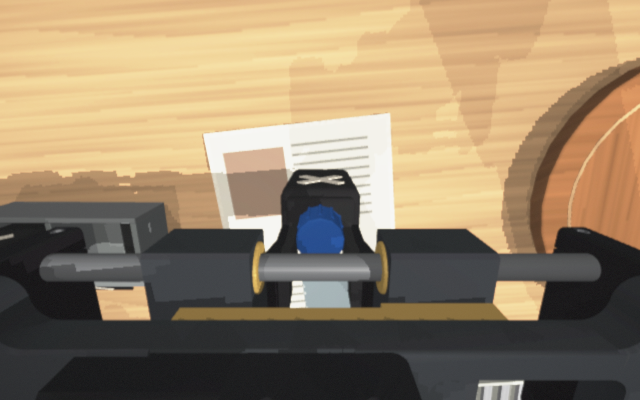

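View pics/s19z.png

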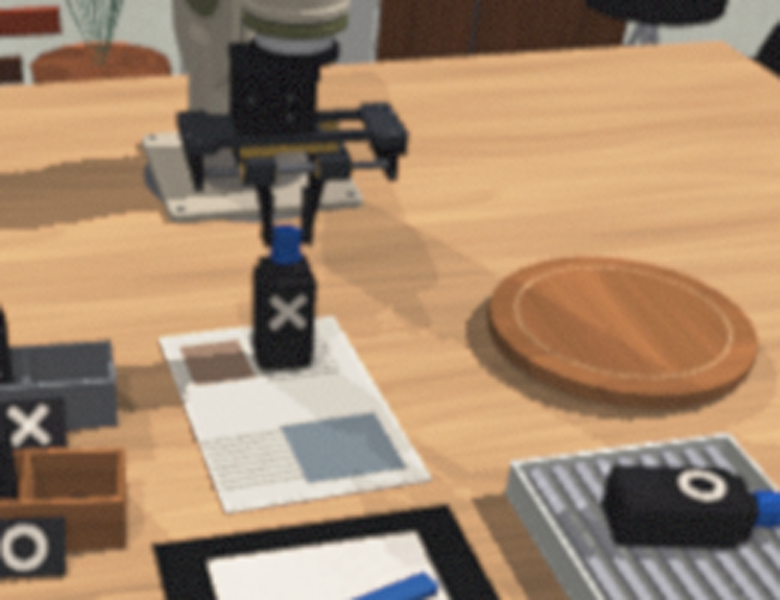

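>>> apply_moves(
  motion=[
    [0.0015,0,0,0,-1],
    [0,0,0,0,-0.45],
    [0,0,0,0,-0.38],
    [0,0,0,0,-0.3],
    [0,0,0,0,-0.2],
    [0,0,0,0,0],
    [0,0,0,0,0.3],
    [0,0,0,0,0.3],
  ],
)

```text
clock: 28.75
eef_pos: [0.4152, -0.0613, 0.147]
orientation: [[-0.998, 0.068, -0.0], [0.068, 0.998, 0.0], [0.0, 0.0, -1.0]]
ft_force: [0.4, -0.3, -0.0]
finger_gap: 0.612
```

```bash
python3 chk.py w20; python3 - <<'E'
from h import *
p,d,s=snap('scene','s20'); cv2.imwrite('pics/s20z.png',cv2.resize(p[60:260,240:500,::-1],None,fx=3,fy=3,interpolation=cv2.INTER_CUBIC))
E
```

```text
28.75 [ 0.41518415 -0.06126875  0.14700288] 0.0532811073787275 [ 0.35364865 -0.30085911 -0.01372857] [ 0.04987315 -0.00233221 -0.02724688]
0 [231 192 138] [ 0.24625541 -0.04879702  0.00160236]
20 [236 200 145] [ 0.26107874 -0.04976348 -0.00037202]
40 [243 218 161] [ 0.27751488 -0.05086329  0.00163656]
60 [245 224 167] [ 0.29372167 -0.05192723  0.00056187]
80 [238 204 149] [ 0.31076812 -0.05305685  0.00100335]
100 [235 199 144] [ 3.28274017e-01 -5.42088758e-02  2.59521956e-04]
120 [238 204 149] [ 0.34646648 -0.05541212  0.00038485]
140 [243 242 234] [ 0.36501019 -0.05666273  0.00410835]
160 [243 241 233] [ 0.3843902  -0.05793712  0.00314067]
180 [35 36 36] [ 0.39759855 -0.05902693  0.03543632]
200 [44 43 45] [ 0.39851115 -0.05950403  0.09751286]
220 [ 34  67 121] [ 0.40485586 -0.06007706  0.1204027 ]
240 [ 45  85 154] [ 0.40883811 -0.06048439  0.14187026]
```

View pics/w20.png

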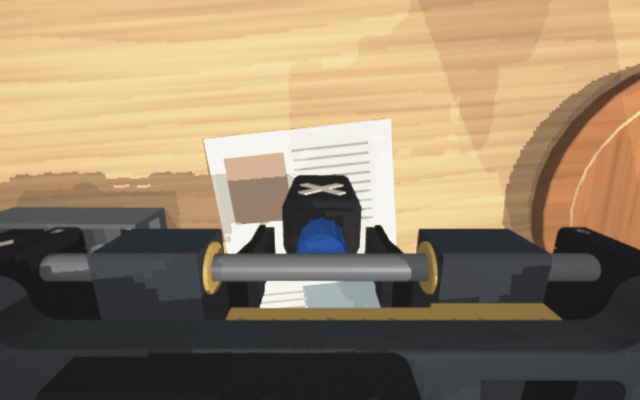

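View pics/s20z.png

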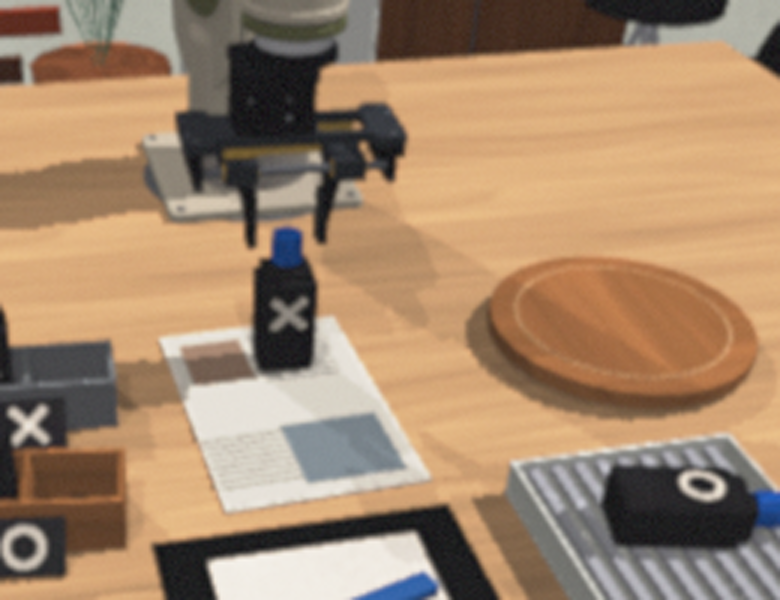

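Checkpoint reached: the bottle stands released on the newspaper at about (0.420, -0.061). I'll rise, turn 90° so the jaws open along the rack's x, and re-measure the cap.

>>> apply_moves(
  motion=[
    [0,0,0,0,0.6],
    [0,0,-0.01,0,1],
    [0,0,-0.02,0,1],
    [-0.0053,0,-0.035,0,1],
    [0,0,0,9,1],
    [0,0,0,9,1],
    [0,0,0,9,1],
    [0,0,0,9,1],
    [0,0,0,9,1],
    [0,0,0,9,1],
    [0,0,0,9,1],
    [0,0,0,9,1],
    [0,0,0,9,1],
    [0,0,0,9,1],
    [0,0,0,0,1],
  ],
)

```text
clock: 30.72
eef_pos: [0.4207, -0.0617, 0.2127]
orientation: [[0.067, 0.998, 0.001], [0.998, -0.067, 0.0], [0.0, 0.001, -1.0]]
ft_force: [0.8, 0.1, -0.0]
finger_gap: 0.998
```

```bash
cat > cap.py <<'E'
import sys
from h import *
np.set_printoptions(precision=4,suppress=True)
n=sys.argv[1]
p,d,s=snap('wrist',n); print(s['clock'],s['eef_pos'],s['orientation'],s['qpos'])
W=cloud('wrist',d,s['eef_pos'],s['orientation'])
q=p.astype(int)
near=(abs(W[...,0]-.42)<.06)&(abs(W[...,1]+.06)<.06)&(d>.05)
for nm,m in [('captop',near&(q[...,2]>q[...,0]+40)&(W[...,2]>.134)&(W[...,2]<.15)),('body',near&(W[...,2]>.09)&(W[...,2]<.112))]:
    P=W[m]; print(nm,len(P),np.percentile(P,[1,50,99],0)); 
    if len(P): print(cv2.minAreaRect(P[:,:2].astype(np.float32)))
E
python3 cap.py w21
```

```text
30.725 [ 0.4207 -0.0617  0.2127] [[ 0.0673  0.9977  0.0006]
 [ 0.9977 -0.0673  0.    ]
 [ 0.0001  0.0006 -1.    ]] [-13.658   -6.4206  14.8983 114.7446   1.7346  71.4367  -3.2577]
captop 1007 [[ 0.4062 -0.0736  0.1348]
 [ 0.4193 -0.0601  0.1414]
 [ 0.4322 -0.048   0.1428]]
((0.41912493109703064, -0.06112533062696457), (0.028100715950131416, 0.02717280574142933), 11.587841987609863)
body 1592 [[ 0.3971 -0.085   0.093 ]
 [ 0.4209 -0.0464  0.1052]
 [ 0.4414 -0.0335  0.1108]]
((0.4193568229675293, -0.06070699542760849), (0.0542578250169754, 0.043438732624053955), 85.00592041015625)
```

View pics/w21.png

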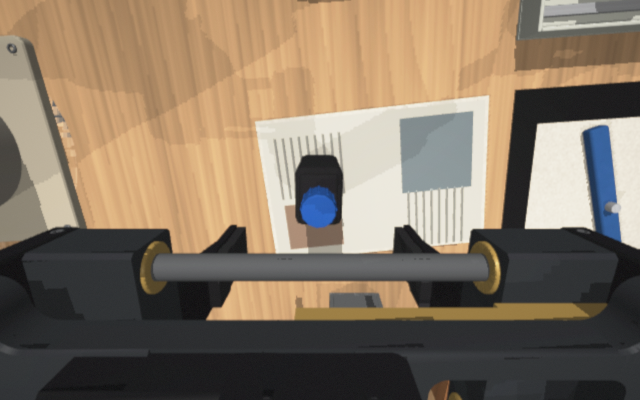

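>>> apply_moves(
  motion=[
    [0.0006,-0.0015,0.01,0,1],
    [0,0,0.02,0,1],
    [0,0,0.025,0,1],
    [0,0,0.015,0,1],
    [0,0,0.008,0,1],
    [0,0,0.0047,0,1],
    [0,0,0,0,0.6],
    [0,0,0,0,0.2],
    [0,0,0,0,-0.1],
    [0,0,0,0,-0.3],
    [0,0,0,0,-1],
    [0,0,0,0,-1],
    [0,0,0,0,-1],
  ],
)

```text
clock: 32.4
eef_pos: [0.4192, -0.0609, 0.1294]
orientation: [[0.068, 0.998, 0.0], [0.998, -0.068, 0.0], [0.0, 0.0, -1.0]]
ft_force: [0.6, 0.1, -1.0]
finger_gap: 0.313
```

>>> apply_moves(
  motion=[
    [0,0,-0.003,0,-1],
    [0,0,-0.008,0,-1],
    [0,0,-0.015,0,-1],
    [0,0,-0.02,0,-1],
    [0,0,-0.02,0,-1],
    [0,0,-0.012,0,-1],
    [0,0,0,0,-1],
  ],
)

```text
clock: 33.28
eef_pos: [0.4196, -0.0609, 0.2083]
orientation: [[0.068, 0.998, 0.002], [0.998, -0.068, 0.0], [0.0, 0.002, -1.0]]
ft_force: [-0.6, -0.4, -3.1]
finger_gap: 0.312
```

```bash
python3 cap.py w22; python3 - <<'E'
from h import *
np.set_printoptions(precision=4,suppress=True)
s=telemetry.sense(); print(s['finger_gap']*.087, s['ft_force'])
p,d,s=snap('scene','s22'); cv2.imwrite('pics/s22z.png',cv2.resize(p[60:260,200:460,::-1],None,fx=3,fy=3,interpolation=cv2.INTER_CUBIC))
p,d,s=snap('top','t22'); W=cloud('top',d)
m=(W[...,0]>.38)&(W[...,0]<.49)&(W[...,1]>-.42)&(W[...,1]<-.2)&(abs(W[...,2]-.05)<.006)
print(cv2.minAreaRect(W[m][:,:2].astype(np.float32)))
for r in mark_of('rack_cross_pocket','top')[:2]: print(r, onplane('top',r['position'],.005))
cv2.imwrite('pics/t22z.png',cv2.resize(p[200:340,240:440,::-1],None,fx=4,fy=4,interpolation=cv2.INTER_CUBIC))
E
```

```text
33.275 [ 0.4196 -0.0609  0.2083] [[ 0.068   0.9977  0.0018]
 [ 0.9977 -0.068   0.0003]
 [ 0.0004  0.0018 -1.    ]] [-13.7505  -6.4369  14.9132 115.2956   1.731   70.83    -3.392 ]
0.027107620479287057 [-0.5534 -0.2337 -3.0017]
((0.4495195150375366, -0.3022316098213196), (0.15556567907333374, 0.06793851405382156), 85.764892578125)
{'position': [376.0, 281.3], 'confidence': 0.68} [ 0.4549 -0.2669  0.005 ]Traceback (most recent call last):
  File "cap.py", line 10, in <module>
    P=W[m]; print(nm,len(P),np.percentile(P,[1,50,99],0));
                            ~~~~~~~~~~~~~^^^^^^^^^^^^^^^
    return _quantile_unchecked(
        a, q, axis, out, overwrite_input, method, keepdims, weights)
    return _ureduce(a,
                    func=_quantile_ureduce_func,
    ...<5 lines>...
                    overwrite_input=overwrite_input,
                    method=method)
    r = func(a, **kwargs)
    result = _quantile(arr,
                       quantiles=q,
    ...<2 lines>...
                       out=out,
                       weights=wgt)
    slices_having_nans = np.isnan(arr[-1, ...])
                                  ~~~^^^^^^^^^
IndexError: index -1 is out of bounds for axis 0 with size 0
```

View pics/s22z.png

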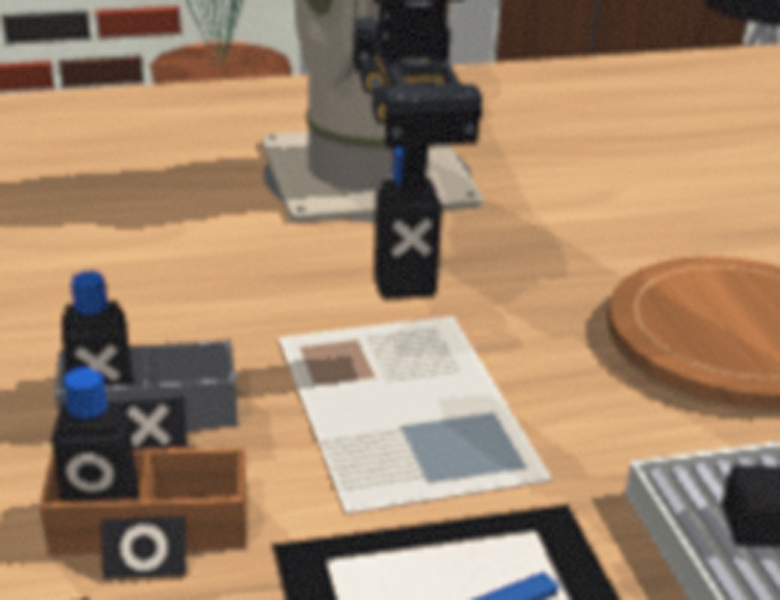

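View pics/t22z.png

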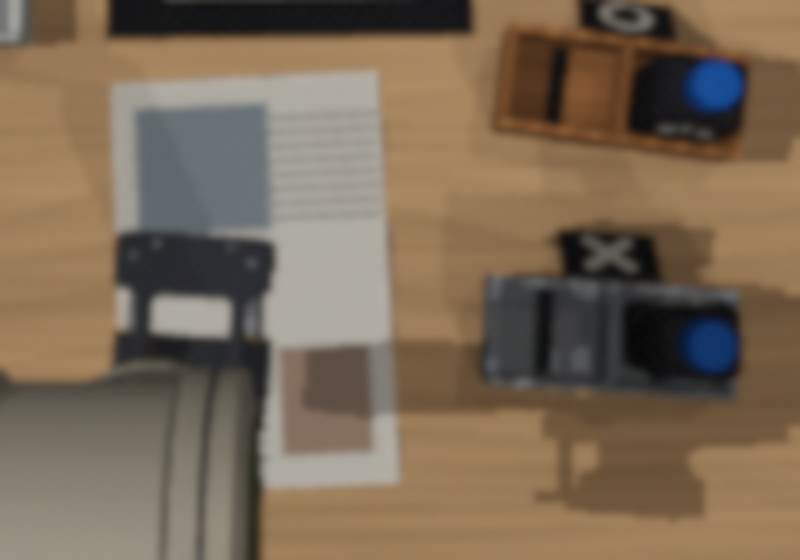

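>>> apply_moves(
  motion=[
    [-0.0083,0.0025,0,0,-1],
    [-0.0173,0.004,0,0,-1],
    [-0.02,0.0045,0,0,-1],
    [-0.02,0.0045,0,0,-1],
    [-0.02,0.0045,0,0,-1],
    [-0.02,0.0045,0,0,-1],
    [-0.02,0.0045,0,0,-1],
    [-0.02,0.0045,0,0,-1],
    [-0.02,0.0045,0,0,-1],
    [-0.018,0.004,0,0,-1],
    [-0.012,0.003,0,0,-1],
    [-0.0057,0.0015,0,0,-1],
    [0,0,0,0,-1],
  ],
)

```text
clock: 35.1
eef_pos: [0.4518, -0.265, 0.2072]
orientation: [[0.068, 0.998, -0.0], [0.998, -0.068, 0.0], [0.0, -0.0, -1.0]]
ft_force: [0.2, -0.7, -2.6]
finger_gap: 0.309
```

```bash
python3 - <<'E'
from h import *
np.set_printoptions(precision=4,suppress=True)
p,d,s=snap('wrist','w23'); print(s['clock'],s['eef_pos'],s['orientation'])
W=cloud('wrist',d,s['eef_pos'],s['orientation'])
m=(W[...,0]>.38)&(W[...,0]<.50)&(W[...,1]>-.42)&(W[...,1]<-.2)&(abs(W[...,2]-.05)<.005)&(d>.05)
P=W[m];print(len(P),P.min(0),P.max(0),cv2.minAreaRect(P[:,:2].astype(np.float32)))
p,d,s=snap('scene','s23'); cv2.imwrite('pics/s23z.png',cv2.resize(p[60:260,180:440,::-1],None,fx=3,fy=3,interpolation=cv2.INTER_CUBIC))
E
```

```text
35.1 [ 0.4518 -0.265   0.2072] [[ 0.0683  0.9977 -0.0004]
 [ 0.9977 -0.0683  0.0001]
 [ 0.0001 -0.0004 -1.    ]]
753 [ 0.4115 -0.3846  0.0451] [ 0.4888 -0.2252  0.0527] ((0.4502377212047577, -0.3048335611820221), (0.15543264150619507, 0.06798918545246124), 85.72453308105469)
```

View pics/w23.png

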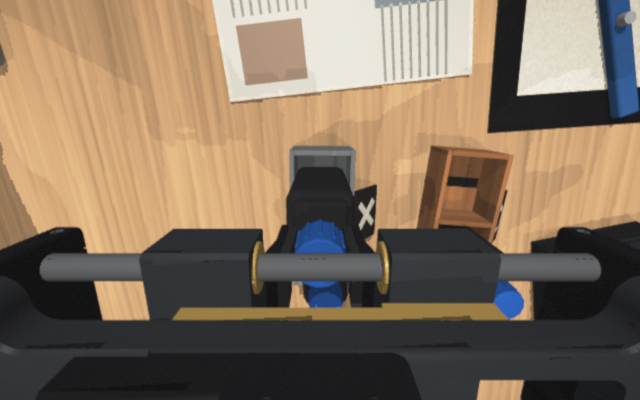

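View pics/s23z.png

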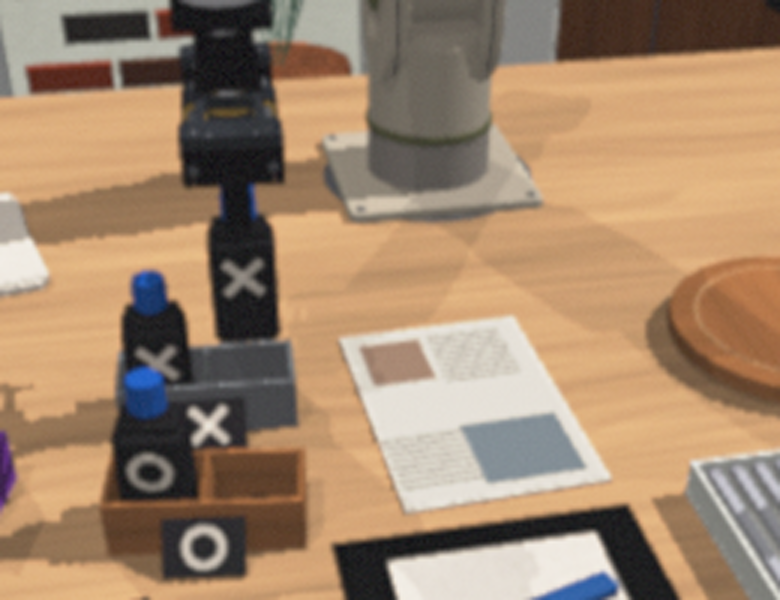

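>>> apply_moves(
  motion=[
    [-0.0012,0.001,0.005,0,-1],
    [0,0,0.01,0,-1],
    [0,0,0.012,0,-1],
    [0,0,0.008,0,-1],
    [0,0,0.006,0,-1],
    [0,0,0.008,0,-1],
    [0,0,0.01,0,-1],
    [0,0,0.008,0,-1],
    [0,0,0.005,0,-1],
    [0,0,0,0,-1],
  ],
)

```text
clock: 36.45
eef_pos: [0.4526, -0.2661, 0.135]
orientation: [[0.068, 0.998, -0.001], [0.998, -0.068, 0.0], [0.0, -0.001, -1.0]]
ft_force: [-0.5, 0.2, -1.9]
finger_gap: 0.314
```

No side force, so the bottle is inside the pocket. I'll lower the last few millimetres until it touches.

>>> apply_moves(
  motion=[
    [0,0,0.0015,0,-1],
    [0,0,0.001,0,-1],
    [0,0,0.001,0,-1],
    [0,0,0,0,-1],
  ],
)

```text
clock: 36.95
eef_pos: [0.4527, -0.2662, 0.1319]
orientation: [[0.068, 0.998, -0.0], [0.998, -0.068, 0.0], [0.0, -0.0, -1.0]]
ft_force: [0.2, -1.3, -3.1]
finger_gap: 0.316
```

>>> apply_moves(
  motion=[
    [0,0,0.001,0,-1],
    [0,0,0.0007,0,-1],
    [0,0,0,0,-1],
  ],
)

```text
clock: 37.33
eef_pos: [0.4533, -0.2664, 0.1314]
orientation: [[0.068, 0.998, 0.001], [0.998, -0.068, 0.0], [0.0, 0.001, -1.0]]
ft_force: [-3.6, 2.4, 9.3]
finger_gap: 0.312
```

Floor contact: the vertical force went from -3 N to +9 N at the expected height. Now I'll release gradually, then rise.

>>> apply_moves(
  motion=[
    [0,0,-0.0006,0,-1],
    [0,0,0,0,-0.4],
    [0,0,0,0,-0.3],
    [0,0,0,0,-0.1],
    [0,0,0,0,0.1],
    [0,0,0,0,0.3],
    [0,0,0,0,0.5],
    [0,0,0,0,0.5],
  ],
)

```text
clock: 38.33
eef_pos: [0.4527, -0.2662, 0.1308]
orientation: [[0.068, 0.998, -0.0], [0.998, -0.068, 0.0], [0.0, -0.0, -1.0]]
ft_force: [-0.5, 0.5, -0.5]
finger_gap: 0.729
```

>>> apply_moves(
  motion=[
    [0,0,-0.005,0,0.5],
    [0,0,-0.015,0,0.5],
    [0,0,-0.03,0,0.5],
    [0,0,-0.04,0,0.5],
    [0.02,0,-0.03,0,0.5],
    [0.04,0,0,0,0.5],
    [0.05,0,0,0,0.5],
    [0.05,0,0,0,0.5],
    [0.03,0,0,0,0.5],
    [0,0,0,0,0.5],
  ],
)

```text
clock: 39.58
eef_pos: [0.466, -0.0744, 0.2519]
orientation: [[0.064, 0.998, 0.001], [0.998, -0.064, 0.0], [0.0, 0.001, -1.0]]
ft_force: [0.5, -0.4, 0.6]
finger_gap: 0.751
```

```bash
python3 - <<'E'
from h import *
np.set_printoptions(precision=4,suppress=True)
p,d,s=snap('top','t24'); print(s['clock'],s['eef_pos'],s['ft_force']); W=cloud('top',d)
cv2.imwrite('pics/t24z.png',cv2.resize(p[200:320,320:460,::-1],None,fx=5,fy=5,interpolation=cv2.INTER_CUBIC))
q=p.astype(int)
m=(W[...,0]>.40)&(W[...,0]<.50)&(W[...,1]>-.31)&(W[...,1]<-.22)&(W[...,2]>.13)&(W[...,2]<.16)
P=W[m]; print('cap',len(P),P.mean(0),P.min(0),P.max(0))
m=(W[...,0]>.38)&(W[...,0]<.49)&(W[...,1]>-.42)&(W[...,1]<-.2)&(abs(W[...,2]-.05)<.006)
print('rim',cv2.minAreaRect(W[m][:,:2].astype(np.float32)))
m=(W[...,0]>.40)&(W[...,0]<.50)&(W[...,1]>-.40)&(W[...,1]<-.31)&(W[...,2]>.13)&(W[...,2]<.16)
print('neighbour cap',W[m].mean(0))
for qn in ['bottle_ring_mid','bottle_cross_mid','rack_cross_pocket']:
    for r in mark_of(qn,'top')[:3]: print(qn,r)
p,d,s=snap('scene','s24'); W=cloud('scene',d); q=p.astype(int)
m=(q[...,2]>q[...,0]+40)&(W[...,0]>.41)&(W[...,0]<.50)&(W[...,1]>-.31)&(W[...,1]<-.22)&(W[...,2]>.11)
P=W[m]; print('scene cap',len(P),P.min(0),P.max(0))
cv2.imwrite('pics/s24z.png',cv2.resize(p[60:260,180:440,::-1],None,fx=3,fy=3,interpolation=cv2.INTER_CUBIC))
E
```

```text
39.575 [ 0.466  -0.0744  0.2519] [ 0.4793 -0.3743  0.6272]
cap 129 [ 0.4523 -0.2638  0.1431] [ 0.4396 -0.2789  0.1317] [ 0.4661 -0.2501  0.1476]
rim ((0.4494785666465759, -0.3019956052303314), (0.15522128343582153, 0.06805030256509781), 85.77715301513672)
neighbour cap [ 0.4497 -0.3407  0.1428]
bottle_cross_mid {'position': [377.4, 284.1], 'confidence': 0.78}
rack_cross_pocket {'position': [377.1, 280.1], 'confidence': 0.72}
scene cap 120 [ 0.4468 -0.2783  0.1162] [ 0.4719 -0.2545  0.1451]
```

View pics/t24z.png

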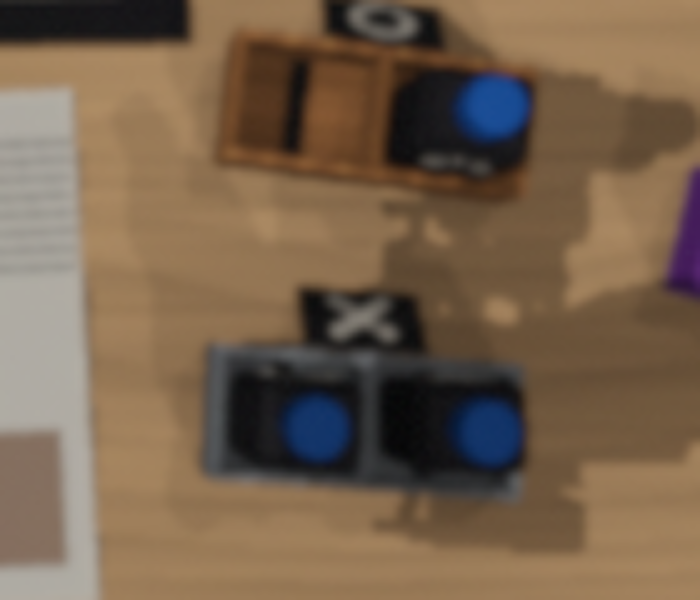

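View pics/s24z.png

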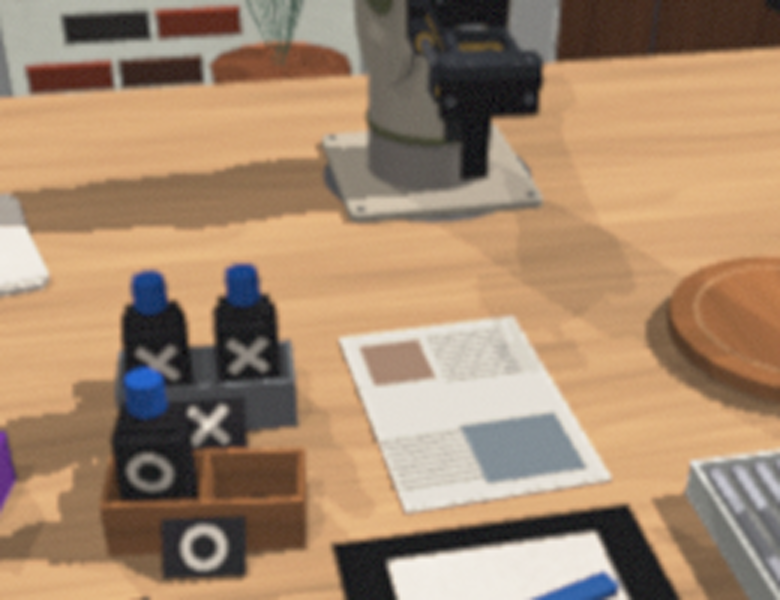

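```bash
python3 -c "
from plant import env
print(env.job_done())"
```

```text
the job is handed in; nothing more can be done
None
```

The cross-marked bottle from the turntable is now standing, released, in the empty pocket of the grey cross rack. I handed the job in at about 40 s of the 61 s allowed; no verdict is reported back.

**How it went:**
- **Uprighting:** The gripper held the bottle by its cap but couldn't tilt. I laid the bottle on the newspaper and levered it upright by raising the cap while the base edge dragged on the paper.
- **Retry:** The first lift stopped at about 45° because the cap stuck in the grip. I laid it down again and regripped only the tip of the cap. That lift stalled at about 52°, and pressing the base edge on the paper brought the bottle the rest of the way.
- **On the newspaper:** I let go of the bottle while it stood there. I then picked it up again by the cap, turned 90°, for the rack.

**Last checks:**
- **Position:** The top camera put the cap at (0.452, -0.264), and the pocket centre measured from the rack rim is (0.452, -0.2645). The wrist camera placed the pocket about 3 mm away from that, still well inside the 13 mm limit.
- **Height and tilt:** The cap top is level with the racked bottle beside it, and the bottle looks upright in the scene picture.
- **Other bottles and rack:** The cross rack's rim and its other bottle read within 1 mm of where they were before. The other racked bottle shows no visible change.
- **Not re-measured:** I didn't measure the tray bottle or the paperweight again at the end. The robot never worked near either. The detector didn't report the tray bottle in the last top picture, and I didn't follow that up.

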